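# Clamp a zirconia blank in the milling holder

### The job

Clamp the ivory zirconia blank in the milling holder: raise the sprung clip until it stays up by itself, slide the blank lengthwise along the bed beneath it, and press it lightly but positively against both the side fence and the end stop at once. Then, without letting the clip snap, lower it gently onto the blank so that it holds the blank in that corner. Unfired zirconia is as brittle as chalk, so use only light forces, and leave the other things on the bench where they are.

Things in the scene. Friction and masses are not known exactly. Their poses are not given: they have to be found in the camera images.
- blank: the zirconia blank, a flat ivory slab 85 x 40 x 10 mm (x, y, z), about 105 g, lying flat and loose on the worktop; origin at the centre of its underside, x along its length; both ends and both faces are alike. It rubs on the holder with a friction of about 0.6. Press it home with 2 to 8 N; more than 12 N from stop, fence or clip, or 20 N from the bed, chips it
- holder: the blank holder, an aluminium fixture, base 120 x 80 x 12 mm, bolted to the worktop; origin at the centre of its underside, x from its open front (-x) to the hinge bracket at the back, y towards its fence, z up. The flat bed is 24 mm above the worktop and spans x -57..-2, y -28..+20 mm; a blank fully home sticks out 30 mm beyond the bed's open front. Bracket and springs: x 23..57 mm, 55 mm high
- seat (a point): the point on the bed (holder x -44.5, y 0, z 24 mm) where the origin of the blank lies when the blank is fully home against end stop and fence with its length along the holder's x; axes as the holder's
- fence_face (a point): middle of the lower edge of the side fence's inner face, at the level of the bed (holder x -28, y +20 mm); axes as the holder's. The steel fence stands on the +y side of the bed, 44 mm long (holder x -50..-6), 9 mm thick, its top 7 mm above the bed; the blank's long side goes against it
- stop_face (a point): middle of the lower edge of the end stop's face, at the level of the bed (holder x -2, y 0 mm); axes as the holder's. The steel stop at the back of the bed is 34 mm wide, 10 mm thick, its top 7 mm above the bed; the blank's end goes against it
- clip (a joint): angle (rad) of the steel spring clip: 0 = down with the holder empty (pad 2 mm above the bed), where it starts; 0.115 = pad on the 10 mm blank, pressing with 4 N; 0.75 = fully up (pad 42 mm above the blank). Springs pull it down below 0.45 and up above 0.45, where it stays up by itself; lifting takes up to 8 N at the knob. Let go below 0.45 it snaps; lower it in half a second or more
- clip_hinge (a point): centre of the clip's hinge pin (holder x +40, y 0, z 40 mm); the pin lies along the holder's y, and a growing clip angle raises the nose, which points to the holder's -x
- clip_knob (a point): centre of the black ball knob, 18 mm diameter, on a short stem on the clip's nose, by which the clip is raised and lowered; 58 mm before the hinge (to -x) and 20 mm above it at clip angle 0; it swings about the hinge with the clip. The clip's arm under it is 16 mm wide, its upper face 18 mm below the knob's centre
- clip_pad (a point): centre of the grey cross roller under the clip's nose, 12 mm diameter, 22 mm long along the holder's y, that presses on the blank; 70 mm before the hinge and 8 mm below it at clip angle 0
- handpiece: bystander: a dark hand motor handpiece, 28 x 173 x 28 mm, lying on the worktop
- left_cast: bystander: a white plaster jaw cast, 63 x 77 x 31 mm
- denture: bystander: an acrylic denture, 62 x 76 x 17 mm
- left_carver: bystander: a thin steel carver, 149 mm long
- plaster_puck: bystander: a round white plaster puck, 72 mm diameter, 13 mm high
Mind the look-alikes: they are no part of the job. What is meant by the blank is not purple, and is the smaller of those in its own colour.

How it is judged (in metres and radians):
On the way, in this order (a step that is already met when the one before it is completed fails the run):
1. the clip is raised past its dead centre (value of joint clip above 0.55 rad), for 0.2 s.
2. beneath the raised clip the blank is pressed against end stop and side fence at once, with at least 1.5 N on each (value of joint clip above 0.55 rad and contact force between blank and holder_c0 above 1.5 N and contact force between blank and holder_c1 above 1.5 N), for 0.1 s.
At the end, for the whole second after the job is handed in: The blank lies flat on the bed, lengthwise along the holder, within 2 mm of fully home against both end stop and side fence and within 2 degrees of square; the clip is down with its pad pressing on the blank (over 1.5 N); everything is released and at rest (x of blank in the frame of seat between -0.002 and 0.002 m and y of blank in the frame of seat between -0.002 and 0.002 m and z of blank in the frame of seat between -0.002 and 0.002 m and angle between the x axis of blank and the x axis of seat, either way round below 0.035 rad and angle between the z axis of blank and the z axis of seat, either way round below 0.035 rad and value of joint clip between 0.08 and 0.15 rad and contact force between blank and clip_c0 above 1.5 N and linear speed of blank below 0.01 m/s); the robot touches nothing.
It fails at once if the brittle blank is pressed too hard: more than 12 N from the end stop, the side fence or the clip's pad, or more than 20 N from the bed (contact force between blank and holder_c0 above 12 N or contact force between blank and holder_c1 above 12 N or contact force between blank and clip_c0 above 12 N or contact force between blank and holder_c3 above 20 N).
It fails at once if with the blank in the holder the clip is let snap down (faster than 3.5 rad/s while its pad is still 4 mm or more above the blank) (distance between blank and seat below 0.02 m and velocity of joint clip below -3.5 rad/s and value of joint clip above 0.17 rad).
It fails at once if a bystander is moved by more than 20 mm (distance of any of handpiece, left_cast, denture, left_carver, plaster_puck from where it was at the start of the episode above 0.02 m).
It also fails if it takes over 72 s, if anything falls off the work surface, if the arm or the gripper's body presses on something with over 40 N, if the wrist force passes 120 N, or if a joint passes its speed limit or range.

### The arm

A 6-joint arm with a two-finger parallel gripper is mounted at the origin on a cart in front of the work surface, level with it; the furniture and walls round the work are solid. World frame = base frame: x ahead of the robot, y to its left, z up, the work surface at z = 0. Lengths are in m, angles in degrees, forces in N, time in s.
With the tool pointing down it reaches from about 0.4 to 0.825 m from the base axis. Payload 7 kg.
Tool frame: the origin (TCP) lies midway between the tips of the shut fingers; the grasp point (between the pads) lies 19 mm behind it; z points along the fingers, y is the line along which they close (so a half turn about z gives the same grasp; the last joint's range is limited). The gripper opens to 88 mm and grips with 3 to 60 N. Pads are 19 mm wide; open, the fingers measure 130 mm over their backs; the gripper's body (78 mm by 193 mm) begins 47 mm behind the grasp point.
Start: joints at [16.507, 20.546, 0.682, 0, -70.136, -16.507], TCP at [0.675, -0, 0.227] pointing down, gripper open.
Joint ranges: [-176.03, 176.03], [-82.01, 121.73], [-58.28, 71.71], [-173.87, 95.51], [-174.79, -0.11], [-173.66, 173.66]. Speed limits (degrees/s): [136.94, 136.94, 172.46, 180, 180, 180].

### API

Orientations are given as [roll, pitch, yaw] about the fixed x, y, z axes, in that order (R = Rz(yaw) Ry(pitch) Rx(roll)).
In Python, from plant import ctrl gives the robot as it stands. The module is installed in compiled form; this text tells all that it offers.
- The arm moves only by the tool send_rows, never from a script. Its argument "plan" is a list that holds one entry, the list of rows, each a list of 6 numbers: the shift along the tool's x, y, z in cm, then the turn, a rotation vector about the tool's x, y, z in degrees. A call has 1 to 8 rows; each row is the pose to reach, as a shift and turn from the pose commanded when the call began, along the tool's axes at that moment; what a row does not reach only later rows make up. A row lasts 1/12 s, in which the tool goes at most 41.7 mm and 7.16 degrees, less where a joint would pass 70% of its speed; a pose out of reach is approached as far as the arm can. A call with a gripper value outside its range is refused whole. "fingers" is the opening, from 0 (shut) to 1 (fully open), set as the call begins (left out, the last holds). The fingers move at their own pace and stop on an object; the grip force is fixed at half the most. Time passes only in rows, so rows that repeat a pose let the fingers close. It gives the time, the measured TCP pose, the force, the opening and the grip force at its end, in the units of the state.
- ctrl.get_obs(): the state, without advancing time (a new reading comes with each control period).
- ctrl.snapshot(name): name is "scene" or "side" or "wrist"; returns a dict with "img" (420x560x3 uint8, red, green, blue), "K" (3x3 intrinsics, pixels), "pose" (4x4, takes a point from camera to world coordinates). Camera axes: x right, y down, z forward; pixel columns grow to the right and rows downward; lengths in m; the calibration is good to about 2 mm. A picture is of the moment at which its call begins. There is no depth.
- ctrl.close_job(): hands the job in; it is judged then, once.
The state is a dict: "clock": time; "joint_pos": joint angles; "qvel": joint speeds; "tau": joint torques, N m; "tool_pos": TCP position; "orientation": TCP orientation; "force": force on the tool from outside, world axes, zero at the start; "moment": the same for the moment, N m; "opening": finger opening in m; "gripper_force": force on a finger pad.
Only numpy, scipy, OpenCV 4.12 (cv2) and the standard library are available. Lean on these libraries where they do the work, as an engineer would, in place of code of your own. Each camera call takes 0.05 s, during which the arm holds its last target. There are 200 camera calls.

## Working session

There is one attempt and no reset: what is moved stays moved. The work goes in short steps, Python scripts to look and compute and a tool call to move; the robot and the scene stay as the last step left them, time stands still between calls to the robot, and variables do not carry over. Pictures are saved under pics/ and viewed, at most 10 in all, crops included, and the job is handed in when it is done.

Besides the shell and the picture viewer there is one more tool, called as name(argument=value, ...) on one line, values as JSON. send_rows: Moves the arm, as the interface text tells. Its arguments: {"type":"object","properties":{"plan":{"type":"array","items":{"type":"array","items":{"type":"array","items":{"type":"number"}}}},"fingers":{"type":"number"}},"required":["plan"]}

```bash
mkdir -p pics; cat > h.py <<'E'
import numpy as np, cv2
from plant import ctrl
def snap(n,f=None):
    s=ctrl.snapshot(n)
    if f: cv2.imwrite(f'pics/{f}.png',cv2.cvtColor(s['img'],cv2.COLOR_RGB2BGR))
    np.savez(f'/tmp/{f or n}.npz',**s)
    return s
def ray(s,u,v):
    d=np.linalg.inv(s['K'])@[u,v,1]; P=np.array(s['pose']); d=P[:3,:3]@d
    return P[:3,3],d/np.linalg.norm(d)
def plane(s,u,v,z):
    o,d=ray(s,u,v); return o+d*(z-o[2])/d[2]
def tri(obs):
    A=np.zeros((3,3));b=np.zeros(3)
    for s,u,v in obs:
        o,d=ray(s,u,v);M=np.eye(3)-np.outer(d,d);A+=M;b+=M@o
    p=np.linalg.solve(A,b)
    return p,[np.linalg.norm((np.eye(3)-np.outer(d,d))@(p-o)) for o,d in [ray(*x) for x in obs]]
def proj(s,p):
    P=np.array(s['pose']);c=P[:3,:3].T@(np.array(p)-P[:3,3]);q=s['K']@c;return q[:2]/q[2]
def load(f): return dict(np.load(f'/tmp/{f}.npz'))
E
python3 - <<'E'
from h import *
np.set_printoptions(precision=4,suppress=True)
a=[snap(n,n+'0') for n in('scene','side','wrist')]
for s in a: print(np.array(s['pose']),s['K'][0,0])
im=np.hstack([cv2.cvtColor(s['img'],cv2.COLOR_RGB2BGR) for s in a[:2]])
print(ctrl.get_obs())
E
```

```text
[[ 0.8046 -0.283   0.522  -0.0161]
 [-0.5932 -0.3451  0.7273 -0.7134]
 [-0.0257 -0.8949 -0.4455  0.4816]
 [ 0.      0.      0.      1.    ]] 386.38834238857856
[[-0.9941 -0.0601  0.0907  0.3483]
 [-0.1086  0.598  -0.7941  1.1683]
 [-0.0065 -0.7993 -0.6009  0.9357]
 [ 0.      0.      0.      1.    ]] 510.88377453850444
[[-1.      0.0013 -0.0004  0.6749]
 [ 0.0011  0.9591  0.283  -0.0767]
 [ 0.0007  0.283  -0.9591  0.3821]
 [ 0.      0.      0.      1.    ]] 315.21910137509656
{'clock': 0.15, 'joint_pos': array([ 16.508 ,  20.5822,   0.6456,  -0.0146, -70.135 , -16.5069]), 'qvel': array([-0.0017, -0.0481,  0.2035,  0.05  ,  0.0502, -0.0949]), 'tau': array([  0.0001, -58.3275,  29.329 ,   7.0012,   0.0088,  -0.0001]), 'tool_pos': array([ 0.6746, -0.    ,  0.2258]), 'orientation': array([179.9275,  -0.0072, -90.0039]), 'force': array([ 0.1775, -0.4307, -0.5786]), 'moment': array([-0.0365, -0.0329, -0.0274]), 'gripper_force': 0.0, 'opening': 0.08754221925935687}
```

View pics/scene0.png

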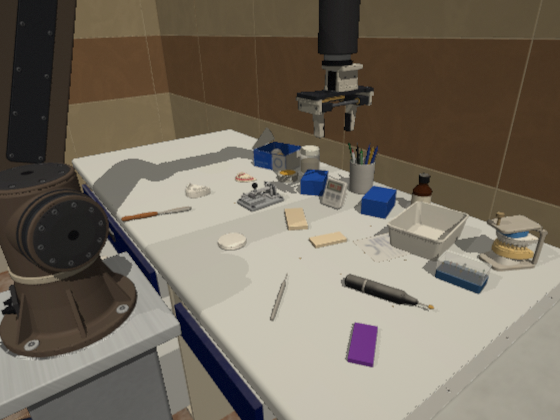

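View pics/side0.png

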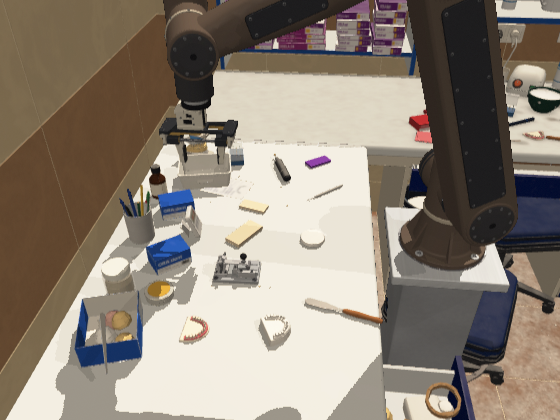

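The scene view has ivory slabs at (296,219) and (328,240), a purple slab at (363,343), and the holder at (262,197) with its knob near (255,187). In the side view the slabs are at (244,233) and (254,207), the purple one at (318,161), and the holder at (237,268) with its knob at (243,257). Candidates for the blank are the two ivory slabs and the purple one. I'll measure the ivory ones next.

```bash
cat > m.py <<'E'
from h import *
def slabs(s,z=.01,lo=(15,60,120),hi=(32,170,255),amin=80):
    hsv=cv2.cvtColor(s['img'],cv2.COLOR_RGB2HSV)
    m=cv2.morphologyEx(cv2.inRange(hsv,lo,hi),cv2.MORPH_OPEN,np.ones((2,2)))
    out=[]
    for c in cv2.findContours(m,0,2)[0]:
        if cv2.contourArea(c)<amin: continue
        p=np.array([plane(s,*q[0],z)[:2] for q in c])*1000
        (x,y),(w,h),a=cv2.minAreaRect(p.astype(np.float32))
        if w<h: w,h,a=h,w,a-90
        out.append((c[:,0].mean(0).round(),round(x,1),round(y,1),round(w,1),round(h,1),round(a,1)))
    return out
E
python3 - <<'E'
from m import *
for n,pts in(('scene0',[(296,219),(328,240)]),('side0',[(244,233),(254,207)])):
    s=load(n); h=cv2.cvtColor(s['img'],cv2.COLOR_RGB2HSV)
    for u,v in pts: print(n,h[v,u],plane(s,u,v,.01))
    for o in slabs(s): print(o)
print([plane(load('side0'),237,268,.02),plane(load('scene0'),262,197,.02)])
print('knob',tri([(load('scene0'),255,187),(load('side0'),243,257)]))
E
```

```text
scene0 [ 19  78 196] [0.55880959 0.01520119 0.01      ]
scene0 [ 19  77 212] [ 0.54887694 -0.12165958  0.01      ]
(array([517., 252.]), 833.9, -428.4, 75.2, 56.6, -48.2)
(array([329., 240.]), 549.8, -122.5, 87.0, 49.9, -16.5)
(array([297., 220.]), 559.3, 14.8, 125.3, 51.3, 58.1)
(array([107., 141.]), 380.2, 1223.6, 439.5, 50.2, 74.0)
(array([166., 132.]), 658.5, 1190.5, 218.3, 68.9, 75.8)
(array([139., 139.]), 551.8, 1187.4, 452.4, 149.2, 55.4)
(array([152., 104.]), 880.4, 2056.2, 654.7, 104.8, 77.0)
(array([129.,  32.]), 254160.7, 802707.1, 4787105.0, 19953.8, 72.9)
side0 [ 21  69 241] [0.56410307 0.03425637 0.01      ]
side0 [ 22  59 248] [ 0.55313822 -0.09555507  0.01      ]
(array([518., 412.]), -71.5, 540.2, 64.4, 27.9, 28.7)
(array([443., 398.]), 76.8, 527.5, 75.5, 72.1, -75.2)
(array([550., 355.]), -177.3, 400.4, 58.4, 35.3, -84.0)
(array([124., 337.]), 779.4, 439.1, 36.3, 25.0, 15.2)
(array([122., 319.]), 802.7, 391.3, 60.8, 39.4, -69.7)
(array([116., 286.]), 858.1, 286.4, 50.1, 39.4, 5.9)
(array([525., 276.]), -188.2, 136.5, 52.5, 37.9, -88.8)
(array([ 48., 326.]), 977.1, 4
[... 155 characters left out ...]
, 997.0, 98.9, 146.2, 42.0, -80.2)
(array([255., 208.]), 551.8, -94.3, 84.6, 45.6, -16.7)
(array([117., 202.]), 997.4, -111.8, 336.6, 63.2, -79.1)
(array([378., 175.]), 167.2, -322.1, 138.7, 42.5, 80.4)
(array([198., 148.]), 809.9, -435.2, 69.7, 66.7, 12.2)
(array([156., 142.]), 984.8, -521.1, 448.4, 63.9, -81.4)
(array([381.,  69.]), 102.1, -1323.3, 247.9, 67.9, -78.2)
(array([39., 64.]), 1821.3, -1214.4, 632.2, 78.0, -56.1)
(array([80., 50.]), 1645.8, -1537.6, 2434.9, 960.5, -60.6)
[array([0.55741812, 0.19350941, 0.02      ]), array([0.55835166, 0.1774494 , 0.02      ])]
knob (array([0.54127006, 0.18633684, 0.05376301]), [np.float64(0.0001564522036837), np.float64(0.00015645220368380904)])
```

View pics/wrist0.png

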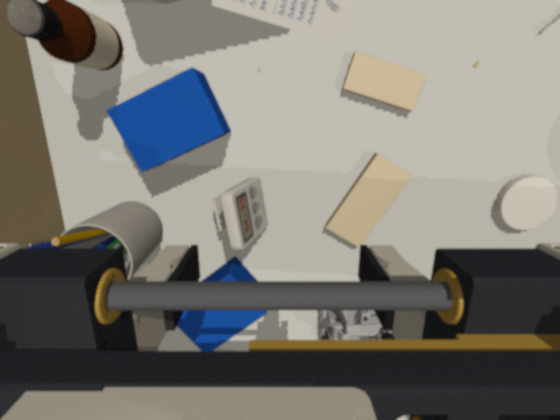

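The wrist view shows the smaller ivory slab at (384,81), the larger at (368,200), and the holder half hidden at (345,320). The smaller one is the candidate. I'll move the wrist camera for a second view of it, then two views of the holder.

send_rows(plan=[[[1,4,0,0,0,0],[2,8,0,0,0,0],[3,12,0,0,0,0],[3,16,0,0,0,0],[3,17,0,0,0,0],[3,17,0,0,0,0]]])

```text
clock: 0.65
tool_pos: [0.5022, -0.0304, 0.2274]
orientation: [-179.9, 0.1, -90.0]
force: [-0.1, -0.5, -0.1]
opening: 0.0873
gripper_force: 0.0
```

```bash
python3 -c "
from h import *
snap('wrist','wb')"
```

send_rows(plan=[[[-4,0,0,0,0,0],[-8,0,0,0,0,0],[-12,0,0,0,0,0],[-16,0,0,0,0,0],[-20,0,0,0,0,0],[-23,0,0,0,0,0],[-23,0,0,0,0,0],[-23,0,0,0,0,0]]])

```text
clock: 1.37
tool_pos: [0.5055, 0.202, 0.2257]
orientation: [179.9, -0.1, -89.8]
force: [0.3, 0.4, 0.2]
opening: 0.0875
gripper_force: 0.0
```

```bash
python3 -c "
from h import *
snap('wrist','wh1')"
```

send_rows(plan=[[[0,-4,0,0,0,0],[0,-8,0,0,0,0],[0,-11,0,0,0,0],[0,-11,0,0,0,0],[0,-11,0,0,0,0]]])

```text
clock: 1.83
tool_pos: [0.6164, 0.1982, 0.2249]
orientation: [179.9, -0.1, -90.2]
force: [-0.4, 0.3, 0.4]
opening: 0.0873
gripper_force: 0.0
```

```bash
python3 - <<'E'
from m import *
snap('wrist','wh2')
for n in('wrist0','wb'):
    for o in slabs(load(n),0.0+.01,amin=1500): print(n,o)
a,b,c=[cv2.cvtColor(load(n)['img'],cv2.COLOR_RGB2BGR) for n in('wb','wh1','wh2')]
def crop(i,u,v,w,h,W): return cv2.resize(i[v:v+h,u:u+w],(W,300),interpolation=cv2.INTER_CUBIC)
im=np.vstack([np.hstack([b[60:360,80:480],c[60:360,80:480]]),np.hstack([crop(load('wb')['img'][...,::-1],80,0,400,300,400),np.zeros((300,400,3),np.uint8)])])
cv2.imwrite('pics/mix1.png',im); print(ctrl.get_obs()['tool_pos'])
E
```

```text
wrist0 (array([367., 199.]), 566.2, 26.6, 108.5, 52.7, 59.2)
wrist0 (array([385.,  83.]), 558.0, -110.3, 83.3, 38.9, -16.7)
wb (array([231., 221.]), 564.0, 26.4, 111.3, 50.7, 58.4)
wb (array([234., 111.]), 555.7, -110.8, 83.1, 39.0, -16.6)
[0.61540569 0.19843481 0.2254357 ]
```

View pics/mix1.png

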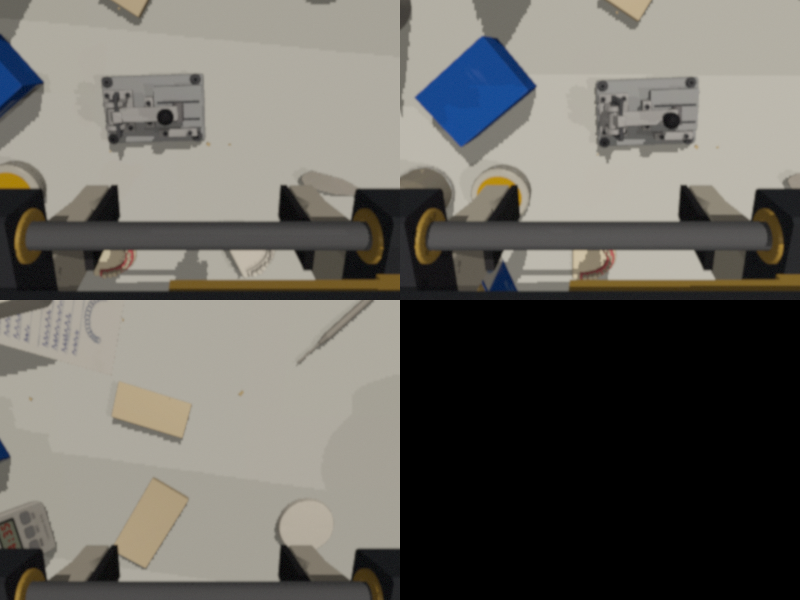

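The small ivory slab, at (150,410) in the mix with wb at the bottom, measures 83x39 mm against 110x52 for the other, so it is the blank. The holder is at (152,108) with its hinge end at image left (world +x), fence at image bottom (+y), and knob at (165,117). I'll take closer views of the holder.

send_rows(plan=[[[0,3,2.5,0,0,0],[0,5,6,0,0,0],[0,5,9.0,0,0,0],[0,5,9,0,0,0],[0,5,9,0,0,0],[0,5,9,0,0,0]]])

```text
clock: 2.38
tool_pos: [0.5663, 0.2003, 0.1388]
orientation: [-179.9, 0.0, -90.0]
force: [0.2, -0.2, 0.8]
opening: 0.0874
gripper_force: 0.0
```

```bash
python3 -c "
from h import *
s=snap('wrist','wh3');print(proj(s,[.557,.185,.02]))"
```

```text
[289.72901098 186.55938277]
```

send_rows(plan=[[[-1,4,0,0,0,0],[-2,8,0,0,0,0],[-2,8,0,0,0,0],[-2,8,0,0,0,0],[-2,8,0,0,0,0]]])

```text
clock: 2.85
tool_pos: [0.4863, 0.2211, 0.1387]
orientation: [-179.8, 0.1, -89.9]
force: [-0.2, 0.7, 0.2]
opening: 0.0877
gripper_force: 0.0
```

```bash
python3 - <<'E'
from h import *
s=snap('wrist','wh4')
ims=[]
for n in('wh3','wh4'):
    s=load(n);u,v=map(int,proj(s,[.557,.185,.025]));u0,v0=max(u-85,0),max(v-65,0);print(n,u0,v0)
    ims.append(cv2.resize(s['img'][v0:v0+130,u0:u0+170,::-1],None,fx=4.6,fy=4.6,interpolation=cv2.INTER_CUBIC))
for n,i in zip(('c3','c4'),ims): cv2.imwrite(f'pics/{n}.png',i)
print(ctrl.get_obs()['tool_pos'])
E
```

```text
wh3 204 122
wh4 111 98
[0.48637302 0.22079977 0.13813123]
```

View pics/c3.png

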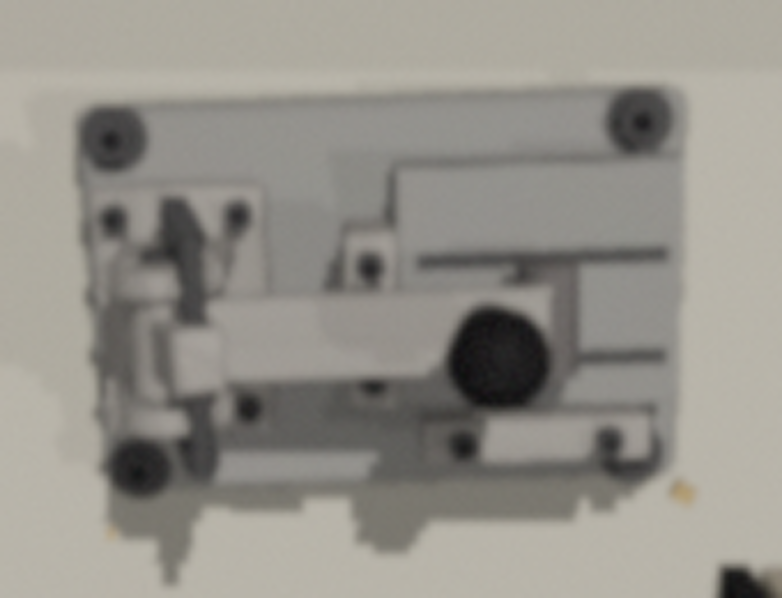

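View pics/c4.png

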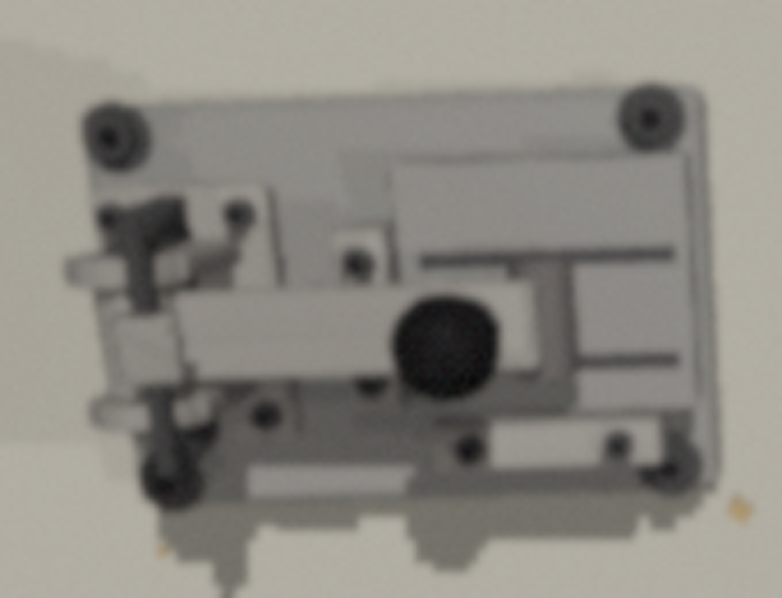

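The crops show the bolts at (112,138), (641,121) and (140,467) in c3, the ball knob at (499,356) and the bed's back corner at (397,163), with matching points in c4. I'll triangulate them.

```bash
python3 - <<'E'
from h import *
np.set_printoptions(precision=2,suppress=True)
a,b=load('wh3'),load('wh4')
pts=dict(TL=((112,138),(117,136)),TR=((641,121),(650,117)),BL=((140,467),(172,482)),knob=((499,356),(446,347)),
fs1=((609,441),(618,444)),fs2=((463,445),(469,449)),bedc=((397,163),(391,158)),slotend=((666,254),(674,253)),slot2=((420,263),(422,262)))
R={}
c=lambda p,o:((p[0]+.5)/4.6-.5+o[0],(p[1]+.5)/4.6-.5+o[1])
for k,(p,q) in pts.items():
    P,r=tri([(a,*c(p,(204,122))),(b,*c(q,(111,98)))]);R[k]=P*1000;print(k,R[k],r[0]*1000)
d=R['TL']-R['TR'];print('yaw',np.degrees(np.arctan2(d[1],d[0])),np.linalg.norm(d))
d=R['fs2']-R['fs1'];print('yaw fence',np.degrees(np.arctan2(d[1],d[0])))
d=R['BL']-R['TL'];print('yaw y',np.degrees(np.arctan2(-d[0],d[1])),np.linalg.norm(d))
# all-image estimate of edges on known planes
for n,o,P in(('a',(204,122),0),('b',(111,98),1)):
    s=(a,b)[P]
    for k,z in(('TL',.014),('TR',.014),('BL',.014),('bedc',.024),('fs1',.031),('fs2',.031),('knob',.06)):
        print(n,k,plane(s,*c(pts[k][P],o),z)[:2]*1000)
print([ (n,np.round(load(n)['pose'][:3,3],4)) for n in('wrist0','wb','wh3','wh4')])
# blank top height by two views
from m import slabs
for z in(0,.005,.01,.015): print(z,[o[1:] for n in('wrist0','wb') for o in slabs(load(n),z,amin=1500) if o[2]<0])
E
```

```text
TL [612.39 155.13   9.43] 0.15861474216570473
TR [510.08 151.51  13.05] 0.1568465060142391
BL [609.74 223.34   9.73] 0.19035324718833194
knob [540.78 186.7   57.71] 0.22883338694356484
fs1 [516.1  210.54  29.98] 0.1777165989868157
fs2 [544.17 211.42  30.1 ] 0.08767688337050623
bedc [557.12 158.51  21.49] 0.09212429618819797
slotend [505.48 175.85  21.16] 0.12032563547290429
slot2 [552.56 177.41  22.2 ] 0.10907588392407416
yaw 2.028308413921476 102.4382441366391
yaw fence 1.7934549254843872
yaw y 2.2322560778508955 68.25832660055377
a TL [611.69 154.78]
a TR [510.31 151.57]
a BL [609.03 221.65]
a bedc [557.22 158.28]
a fs1 [516.32 210.38]
a fs2 [544.27 211.21]
a knob [540.97 185.86]
b TL [610.32 154.8 ]
b TR [509.96 151.33]
b BL [607.95 222.34]
b bedc [556.44 158.29]
b fs1 [515.93 210.1 ]
b fs2 [543.95 211.1 ]
b knob [540.31 186.51]
[('wrist0', array([ 0.67, -0.08,  0.38])), ('wb', array([ 0.5 , -0.11,  0.38])), ('wh3', array([0.57, 0.12, 0.3 ])), ('wh4', array([0.49, 0.14, 0.29]))]
0 [(554.9, -111.2, 85.5, 40.0, -16.7), (557.1, -110.9, 85.3, 40.0, -16.6)]
0.005 [(556.4, -110.7, 84.4, 39.4, -16.7), (556.4, -110.8, 84.2, 39.5, -16.6)]
0.01 [(558.0, -110.3, 83.3, 38.9, -16.7), (555.7, -110.8, 83.1, 39.0, -16.6)]
0.015 [(559.6, -109.8, 82.1, 38.4, -16.7), (555.0, -110.7, 82.0, 38.4, -16.6)]
```

Heights check to within 2–3 mm (bed 21.5 mm against 24, knob 58 against 60). The holder origin is about (558.5, 186.5) mm at yaw +2°, and the blank is at (556.5, -110.6) mm, yaw -16.6°. Next I turn the tool across the holder and go above the knob.

send_rows(plan=[[[1,-1.5,0,0,0,6],[2,-3,0,0,0,12],[3,-4.5,0,0,0,18],[3.45,-5.45,0,0,0,25],[3.45,-5.45,0,0,0,32],[3.45,-5.45,0,0,0,39],[3.45,-5.45,0,0,0,46],[3.45,-5.45,0,0,0,49]]])

```text
clock: 3.57
tool_pos: [0.5409, 0.185, 0.1367]
orientation: [-180.0, 0.0, -139.5]
force: [0.7, -0.6, -0.3]
opening: 0.0875
gripper_force: 0.0
```

send_rows(plan=[[[0,0,0,0,0,7],[0,0,0,0,0,14],[0,0,0,0,0,21],[0,0,0,0,0,28],[0,0,0,0,0,35],[0,0,0,0,0,39],[0,0,0,0,0,39],[0,0,0,0,0,39]]])

```text
clock: 4.23
tool_pos: [0.5404, 0.1852, 0.1367]
orientation: [180.0, 0.0, -177.9]
force: [0.5, -0.9, -0.2]
opening: 0.0875
gripper_force: 0.0
```

send_rows(plan=[[[0,0.1,3,0,0,0],[0,0.1,6,0,0,0],[0,0.1,8,0,0,0],[0,0.1,8.8,0,0,0],[0,0.1,8.8,0,0,0],[0,0.1,8.8,0,0,0]]])

```text
clock: 4.73
tool_pos: [0.5401, 0.1865, 0.049]
orientation: [-180.0, 0.0, -177.9]
force: [0.2, 0.7, 0.5]
opening: 0.0876
gripper_force: 0.0
```

send_rows(plan=[[[0,0,0,0,0,0],[0,0,0,0,0,0],[0,0,0,0,0,0],[0,0,0,0,0,0],[0,0,0,0,0,0],[0,0,0,0,0,0],[0,0,0,0,0,0],[0,0,0,0,0,0]]], fingers=0)

```text
clock: 5.4
tool_pos: [0.5394, 0.1865, 0.0486]
orientation: [180.0, 0.0, -178.0]
force: [0.8, -0.1, 0.4]
opening: 0.0399
gripper_force: 0.0
```

send_rows(plan=[[[0,0,0,0,0,0],[0,0,0,0,0,0],[0,0,0,0,0,0],[0,0,0,0,0,0],[0,0,0,0,0,0],[0,0,0,0,0,0]]])

```text
clock: 5.9
tool_pos: [0.5394, 0.1869, 0.0485]
orientation: [180.0, 0.0, -178.0]
force: [-1.3, 3.6, -0.8]
opening: 0.016
gripper_force: 30.0
```

```bash
python3 - <<'E'
import numpy as np
# knob path; tool x=-holder x, tool z=-up
r=np.hypot(58,20);a0=np.arctan2(20,58)
for t in np.linspace(0,.76,20): print(round(t,2),round((r*np.cos(a0+t)-58)/10,2),round((20-r*np.sin(a0+t))/10,2))
E
```

```text
0.0 0.0 0.0
0.04 -0.08 -0.23
0.08 -0.18 -0.46
0.12 -0.28 -0.68
0.16 -0.39 -0.9
0.2 -0.51 -1.11
0.24 -0.64 -1.32
0.28 -0.78 -1.52
0.32 -0.92 -1.72
0.36 -1.08 -1.91
0.4 -1.24 -2.1
0.44 -1.4 -2.28
0.48 -1.58 -2.45
0.52 -1.76 -2.62
0.56 -1.95 -2.78
0.6 -2.14 -2.93
0.64 -2.34 -3.07
0.68 -2.55 -3.2
0.72 -2.76 -3.33
0.76 -2.97 -3.45
```

send_rows(plan=[[[-0.08,0,-0.23,0,0,0],[-0.18,0,-0.46,0,0,0],[-0.28,0,-0.68,0,0,0],[-0.39,0,-0.9,0,0,0],[-0.51,0,-1.11,0,0,0],[-0.51,0,-1.11,0,0,0]]])

```text
clock: 6.4
tool_pos: [0.5445, 0.1869, 0.0597]
orientation: [180.0, -0.0, -178.0]
force: [-2.0, 5.7, -5.4]
opening: 0.016
gripper_force: 30.0
```

send_rows(plan=[[[-0.13,0.03,-0.21,0,0,0],[-0.27,0.05,-0.41,0,0,0],[-0.41,0.05,-0.61,0,0,0],[-0.57,0.05,-0.8,0,0,0],[-0.73,0.05,-0.99,0,0,0],[-0.89,0.05,-1.17,0,0,0],[-1.07,0.05,-1.34,0,0,0],[-1.25,0.05,-1.51,0,0,0]]])

```text
clock: 7.07
tool_pos: [0.5574, 0.1875, 0.0753]
orientation: [180.0, 0.0, -178.0]
force: [-1.7, 1.8, -1.2]
opening: 0.0159
gripper_force: 30.0
```

send_rows(plan=[[[-0.19,0,-0.16,0,0,0],[-0.38,0,-0.31,0,0,0],[-0.58,0,-0.45,0,0,0],[-0.79,0,-0.58,0,0,0],[-0.95,0,-0.68,0,0,0],[-0.95,0,-0.68,0,0,0]]])

```text
clock: 7.57
tool_pos: [0.5674, 0.1879, 0.0822]
orientation: [180.0, 0.1, -178.0]
force: [-0.9, 1.3, 3.8]
opening: 0.0157
gripper_force: 30.0
```

send_rows(plan=[[[0,0,0,0,0,0],[0,0,0,0,0,0],[0,0,0,0,0,0],[0,0,0,0,0,0],[0,0,-0.5,0,0,0],[0,0,-2,0,0,0],[0,0,-5,0,0,0],[0,0,-8,0,0,0]]], fingers=1)

```text
clock: 8.23
tool_pos: [0.5657, 0.1873, 0.1617]
orientation: [-179.9, -0.1, -178.0]
force: [-0.0, 0.1, 0.1]
opening: 0.0636
gripper_force: 0.0
```

```bash
python3 - <<'E'
from h import *
snap('side','s2');s=snap('wrist','w2')
i=load('s2')['img'][200:300,170:290,::-1]
cv2.imwrite('pics/s2c.png',cv2.resize(i,None,fx=5,fy=5,interpolation=cv2.INTER_CUBIC))
print(ctrl.get_obs()['tool_pos'],ctrl.get_obs()['opening'],ctrl.get_obs()['clock'])
E
```

```text
[0.56923693 0.18924205 0.16721819] 0.07168765720700981 8.3333
```

View pics/s2c.png

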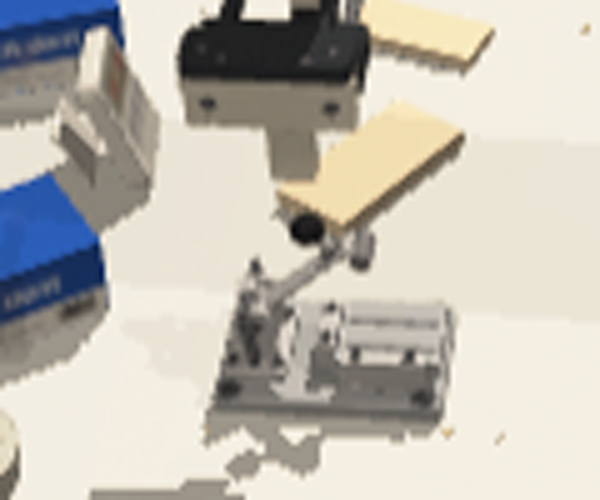

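The clip stands up by itself, with the knob at (307,229) in the crop and the bed clear. Now to the blank.

send_rows(plan=[[[0.7,-4,0,0,0,3],[1.4,-8,0,0,0,6],[2.1,-12,0,0,0,9],[2.8,-16,0,0,0,12],[3.5,-20,0,0,0,15],[4.2,-24,0,0,0,18],[5,-28,0,0,0,18.6],[5,-28.8,0,0,0,18.6]]], fingers=0.7)

```text
clock: 9.0
tool_pos: [0.5247, -0.1059, 0.1616]
orientation: [-180.0, -0.0, 163.2]
force: [-0.1, 0.5, -0.2]
opening: 0.0615
gripper_force: 0.0
```

send_rows(plan=[[[0,0,3,0,0,0],[0,0,6,0,0,0],[0,0,8,0,0,0],[0,0,8,0,0,0],[0,0,8,0,0,0]]])

```text
clock: 9.42
tool_pos: [0.5261, -0.1017, 0.0811]
orientation: [-179.9, -0.1, 163.4]
force: [-0.2, -1.2, 0.9]
opening: 0.0616
gripper_force: 0.0
```

```bash
python3 - <<'E'
from m import *
s=snap('wrist','w3')
for o in slabs(s,.008,amin=800): print(o)
o=ctrl.get_obs();print(o['tool_pos'],o['orientation'],o['joint_pos'],o['opening'])
E
```

```text
(array([284., 227.]), 547.2, -108.2, 64.6, 38.9, -16.7)
(array([456., 215.]), 567.1, 27.6, 109.8, 51.6, 58.8)
[ 0.52714647 -0.10159171  0.08229452] [-1.79977002e+02  1.63645602e-02  1.63440634e+02] [ 1.00454392e+01  1.57642179e+01 -2.74653565e+01  3.82830463e-02
 -4.67660995e+01 -1.16631031e+02] 0.06112869895961036
```

View pics/w3.png

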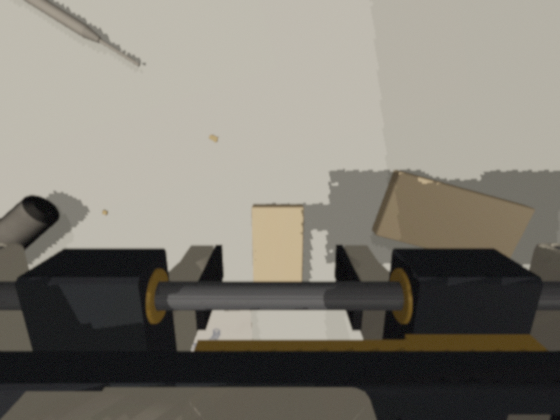

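The blank lies centred between the fingers, near end at (278,205). Descend and grip.

send_rows(plan=[[[0,0,3,0,0,0],[0,0,6,0,0,0],[0,0,7.3,0,0,0],[0,0,7.8,0,0,0],[0,0,7.8,0,0,0],[0,0,7.8,0,0,0]]])

```text
clock: 9.97
tool_pos: [0.528, -0.1014, 0.0051]
orientation: [180.0, 0.1, 163.4]
force: [0.4, 0.8, 0.6]
opening: 0.0618
gripper_force: 0.0
```

send_rows(plan=[[[0,0,0,0,0,0],[0,0,0,0,0,0],[0,0,0,0,0,0],[0,0,0,0,0,0],[0,0,0,0,0,0],[0,0,0,0,0,0],[0,0,0,0,0,0],[0,0,0,0,0,0]]], fingers=0)

```text
clock: 10.63
tool_pos: [0.527, -0.1017, 0.0043]
orientation: [180.0, 0.1, 163.4]
force: [-1.1, 0.2, 6.2]
opening: 0.0392
gripper_force: 29.9
```

send_rows(plan=[[[0,0,-1,0,0,0],[0,0,-3,0,0,0],[0,0,-6,0,0,0],[0,0,-9,0,0,0],[0,0,-10,0,0,0],[0,0,-10,0,0,0]]])

```text
clock: 11.13
tool_pos: [0.5285, -0.1015, 0.1072]
orientation: [179.9, 0.3, 163.4]
force: [0.3, 0.4, -2.4]
opening: 0.0395
gripper_force: 29.9
```

send_rows(plan=[[[2.4,2.5,0,0,0,-2],[4.6,5.5,0,0,0,-5],[6.8,8.5,0,0,0,-8],[9,12,0,0,0,-11],[11,15,0,0,0,-14],[13,18.5,0,0,0,-17],[14.5,22,0,0,0,-18.6],[15.05,24.8,0,0,0,-18.6]]])

```text
clock: 11.8
tool_pos: [0.4513, 0.181, 0.1032]
orientation: [-180.0, -0.0, -177.8]
force: [1.0, -0.1, -1.1]
opening: 0.0395
gripper_force: 29.9
```

send_rows(plan=[[[0,0,0,0,0,0],[0,0,0,0,0,0],[0,0,0,0,0,0]]])

```text
clock: 12.05
tool_pos: [0.4524, 0.1785, 0.1027]
orientation: [-179.9, -0.1, -178.0]
force: [0.1, -0.2, -0.7]
opening: 0.0394
gripper_force: 29.9
```

```bash
python3 - <<'E'
from m import *
for n in('wrist','side','scene'):
    s=snap(n,n+'5')
    for o in slabs(s,.1+.005,amin=150): 
        if abs(o[1]-490)<150: print(n,o)
o=ctrl.get_obs();print(o['tool_pos'],o['orientation'],o['force'],o['opening'])
a=load('wrist5')['img'][...,::-1];b=load('side5')['img'][170:320,150:350,::-1]
cv2.imwrite('pics/mix5.png',np.hstack([cv2.resize(a[:,100:460],(400,466)),cv2.resize(b,(400,466))]))
E
```

```text
wrist (array([287., 333.]), 491.8, 179.8, 38.8, 18.2, -87.9)
wrist (array([ 58., 319.]), 491.6, 53.6, 12.2, 10.0, -87.9)
wrist (array([366., 304.]), 475.0, 228.5, 26.4, 4.4, 4.8)
wrist (array([277., 264.]), 453.3, 179.1, 38.6, 20.2, -89.1)
side (array([247., 235.]), 511.3, 171.6, 119.5, 104.1, -31.7)
scene (array([298., 220.]), 443.4, -131.9, 100.1, 40.9, 58.1)
scene (array([ 77., 126.]), 461.8, 1180.3, 1159.4, 842.9, 87.9)
[0.45292675 0.17790502 0.10322604] [-1.79970345e+02 -4.44733445e-02 -1.78078348e+02] [ 0.60994237  0.16041902 -0.86360908] 0.03960687637252653
```

View pics/mix5.png

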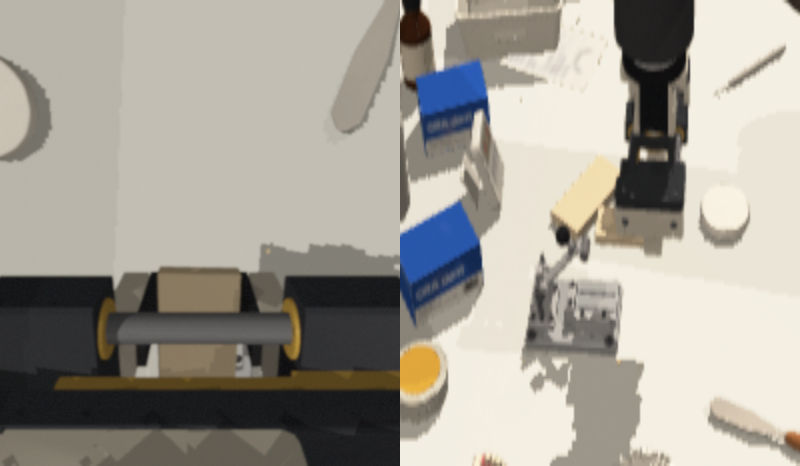

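send_rows(plan=[[[0,0,2.5,0,0,0],[0,0,5,0,0,0],[0,0,6.5,0,0,0],[0,0,7.1,0,0,0],[0,0,7.1,0,0,0],[0,0,7.1,0,0,0]]])

```text
clock: 12.7
tool_pos: [0.4536, 0.1787, 0.0329]
orientation: [-180.0, 0.0, -178.0]
force: [0.2, -0.2, 0.1]
opening: 0.0395
gripper_force: 29.9
```

send_rows(plan=[[[0,0,0.05,0,0,0],[0,0,0.1,0,0,0],[0,0,0.1,0,0,0],[0,0,0.1,0,0,0]]])

```text
clock: 13.03
tool_pos: [0.4535, 0.1793, 0.0322]
orientation: [180.0, 0.1, -178.0]
force: [0.6, 0.1, 0.1]
opening: 0.0396
gripper_force: 29.9
```

send_rows(plan=[[[0,0,0.05,0,0,0],[0,0,0.05,0,0,0],[0,0,0.05,0,0,0]]])

```text
clock: 13.28
tool_pos: [0.4532, 0.1791, 0.0311]
orientation: [180.0, 0.0, -178.0]
force: [0.2, -0.2, 0.2]
opening: 0.0393
gripper_force: 29.9
```

send_rows(plan=[[[0,0,0.05,0,0,0],[0,0,0.05,0,0,0],[0,0,0.05,0,0,0]]])

```text
clock: 13.53
tool_pos: [0.4532, 0.179, 0.0305]
orientation: [-180.0, -0.0, -178.0]
force: [-0.2, -0.8, -1.0]
opening: 0.0397
gripper_force: 29.9
```

send_rows(plan=[[[0,0,0.04,0,0,0],[0,0,0.08,0,0,0],[0,0,0.08,0,0,0],[0,0,0.08,0,0,0]]])

```text
clock: 13.87
tool_pos: [0.4532, 0.179, 0.0297]
orientation: [-180.0, -0.0, -178.0]
force: [0.2, -0.2, -1.1]
opening: 0.0391
gripper_force: 29.9
```

send_rows(plan=[[[0,0,0.04,0,0,0],[0,0,0.04,0,0,0],[0,0,0.04,0,0,0]]])

```text
clock: 14.12
tool_pos: [0.4532, 0.179, 0.0293]
orientation: [-180.0, -0.0, -178.0]
force: [0.2, 0.0, -1.1]
opening: 0.0394
gripper_force: 29.9
```

send_rows(plan=[[[0,0,0.04,0,0,0],[0,0,0.04,0,0,0],[0,0,0.04,0,0,0]]])

```text
clock: 14.37
tool_pos: [0.4532, 0.179, 0.0289]
orientation: [-180.0, -0.0, -178.0]
force: [0.3, 0.0, -1.0]
opening: 0.0392
gripper_force: 29.9
```

send_rows(plan=[[[0,0,0.03,0,0,0],[0,0,0.03,0,0,0],[0,0,0.03,0,0,0]]])

```text
clock: 14.62
tool_pos: [0.4532, 0.179, 0.0287]
orientation: [-180.0, 0.0, -178.0]
force: [1.1, -0.9, -1.2]
opening: 0.0395
gripper_force: 29.9
```

send_rows(plan=[[[0,0,0.03,0,0,0],[0,0,0.03,0,0,0],[0,0,0.03,0,0,0]]])

```text
clock: 14.87
tool_pos: [0.4532, 0.179, 0.0284]
orientation: [180.0, 0.0, -178.0]
force: [1.0, -0.1, -0.4]
opening: 0.0394
gripper_force: 29.9
```

send_rows(plan=[[[0,0,0.03,0,0,0],[0,0,0.03,0,0,0],[0,0,0.03,0,0,0]]])

```text
clock: 15.12
tool_pos: [0.4532, 0.179, 0.0281]
orientation: [180.0, 0.0, -178.0]
force: [-1.2, 0.3, 0.3]
opening: 0.0396
gripper_force: 29.9
```

send_rows(plan=[[[0,0,-0.04,0,0,0],[-0.5,0,-0.04,0,0,0],[-1,0,-0.04,0,0,0],[-1.5,0,-0.04,0,0,0],[-2,0,-0.04,0,0,0],[-2.4,0,-0.04,0,0,0],[-2.4,0,-0.04,0,0,0],[-2.4,0,-0.04,0,0,0]]])

```text
clock: 15.78
tool_pos: [0.4775, 0.1798, 0.0283]
orientation: [-180.0, 0.0, -178.0]
force: [0.5, -0.1, 0.0]
opening: 0.0394
gripper_force: 29.9
```

send_rows(plan=[[[0,0.05,0,0,0,0],[0,0.1,0,0,0,0],[0,0.15,0,0,0,0],[0,0.15,0,0,0,0],[0,0.15,0,0,0,0]]])

```text
clock: 16.2
tool_pos: [0.477, 0.1814, 0.0285]
orientation: [180.0, -0.0, -178.0]
force: [-0.5, -0.1, -0.9]
opening: 0.0393
gripper_force: 29.9
```

send_rows(plan=[[[0,0.05,0,0,0,0],[0,0.05,0,0,0,0],[0,0.05,0,0,0,0]]])

```text
clock: 16.45
tool_pos: [0.4771, 0.1819, 0.0285]
orientation: [180.0, 0.0, -178.0]
force: [-0.0, -0.1, -0.2]
opening: 0.0392
gripper_force: 29.9
```

send_rows(plan=[[[0,0.04,0,0,0,0],[0,0.04,0,0,0,0],[0,0.04,0,0,0,0]]])

```text
clock: 16.7
tool_pos: [0.4771, 0.1823, 0.0285]
orientation: [180.0, 0.0, -178.0]
force: [0.6, 0.8, -0.8]
opening: 0.0391
gripper_force: 29.9
```

send_rows(plan=[[[0,0.04,0,0,0,0],[0,0.04,0,0,0,0],[0,0.04,0,0,0,0]]])

```text
clock: 16.95
tool_pos: [0.4771, 0.1827, 0.0285]
orientation: [180.0, 0.0, -178.0]
force: [-0.2, -0.2, -0.0]
opening: 0.0392
gripper_force: 29.9
```

send_rows(plan=[[[0,0.04,0,0,0,0],[0,0.04,0,0,0,0],[0,0.04,0,0,0,0]]])

```text
clock: 17.2
tool_pos: [0.4771, 0.1831, 0.0284]
orientation: [-180.0, -0.0, -178.0]
force: [0.2, -0.2, -0.3]
opening: 0.0393
gripper_force: 29.9
```

send_rows(plan=[[[0,0.04,0,0,0,0],[0,0.04,0,0,0,0],[0,0.04,0,0,0,0]]])

```text
clock: 17.45
tool_pos: [0.4771, 0.1835, 0.0284]
orientation: [180.0, -0.0, -178.0]
force: [-0.0, 0.1, -0.5]
opening: 0.0398
gripper_force: 29.9
```

send_rows(plan=[[[0,0.03,0,0,0,0],[0,0.03,0,0,0,0],[0,0.03,0,0,0,0]]])

```text
clock: 17.7
tool_pos: [0.4771, 0.1838, 0.0285]
orientation: [180.0, 0.0, -178.0]
force: [0.5, 0.2, -1.5]
opening: 0.0396
gripper_force: 29.9
```

send_rows(plan=[[[0,0.03,0,0,0,0],[0,0.03,0,0,0,0],[0,0.03,0,0,0,0]]])

```text
clock: 17.95
tool_pos: [0.4771, 0.184, 0.0285]
orientation: [-180.0, -0.0, -178.0]
force: [-0.2, -0.0, -1.6]
opening: 0.0394
gripper_force: 29.9
```

send_rows(plan=[[[0,0.03,0,0,0,0],[0,0.03,0,0,0,0],[0,0.03,0,0,0,0]]])

```text
clock: 18.2
tool_pos: [0.4771, 0.1844, 0.0284]
orientation: [180.0, -0.0, -178.0]
force: [-0.0, -0.8, -1.5]
opening: 0.0392
gripper_force: 29.9
```

send_rows(plan=[[[0,0.03,0,0,0,0],[0,0.03,0,0,0,0],[0,0.03,0,0,0,0]]])

```text
clock: 18.45
tool_pos: [0.477, 0.1847, 0.0285]
orientation: [180.0, 0.0, -178.0]
force: [0.2, -0.4, -0.7]
opening: 0.0394
gripper_force: 29.9
```

send_rows(plan=[[[0,0.03,0,0,0,0],[0,0.03,0,0,0,0],[0,0.03,0,0,0,0]]])

```text
clock: 18.7
tool_pos: [0.477, 0.185, 0.0285]
orientation: [-180.0, -0.0, -178.0]
force: [-0.3, 0.3, -0.8]
opening: 0.0395
gripper_force: 29.9
```

send_rows(plan=[[[0,0.03,0,0,0,0],[0,0.03,0,0,0,0],[0,0.03,0,0,0,0]]])

```text
clock: 18.95
tool_pos: [0.477, 0.1853, 0.0285]
orientation: [180.0, 0.0, -178.0]
force: [-0.8, -0.3, 0.1]
opening: 0.0397
gripper_force: 29.9
```

send_rows(plan=[[[0,0.03,0,0,0,0],[0,0.03,0,0,0,0],[0,0.03,0,0,0,0]]])

```text
clock: 19.2
tool_pos: [0.477, 0.1855, 0.0284]
orientation: [-180.0, -0.0, -178.0]
force: [0.5, -0.6, -0.7]
opening: 0.0393
gripper_force: 29.9
```

send_rows(plan=[[[0,0.03,0,0,0,0],[0,0.03,0,0,0,0],[0,0.03,0,0,0,0]]])

```text
clock: 19.45
tool_pos: [0.4769, 0.1856, 0.0284]
orientation: [-180.0, -0.0, -178.0]
force: [-0.3, -1.6, -0.5]
opening: 0.0394
gripper_force: 30.0
```

send_rows(plan=[[[0,0.03,0,0,0,0],[0,0.03,0,0,0,0],[0,0.03,0,0,0,0]]])

```text
clock: 19.7
tool_pos: [0.4768, 0.1857, 0.0284]
orientation: [-180.0, -0.0, -178.0]
force: [2.3, -4.4, 0.1]
opening: 0.0397
gripper_force: 30.0
```

send_rows(plan=[[[0,0.0,0,0,0,0],[0,0.0,0,0,0,0]]])

```text
clock: 19.87
tool_pos: [0.4768, 0.1857, 0.0284]
orientation: [-180.0, -0.0, -178.0]
force: [1.5, -5.2, 1.1]
opening: 0.0395
gripper_force: 30.0
```

send_rows(plan=[[[0,-0.06,0,0,0,0],[-0.1,-0.06,0,0,0,0],[-0.2,-0.06,0,0,0,0],[-0.3,-0.06,0,0,0,0],[-0.4,-0.06,0,0,0,0],[-0.4,-0.06,0,0,0,0],[-0.4,-0.06,0,0,0,0]]])

```text
clock: 20.45
tool_pos: [0.4809, 0.1856, 0.0283]
orientation: [-180.0, -0.0, -178.0]
force: [-0.6, -1.3, -1.2]
opening: 0.0396
gripper_force: 29.9
```

send_rows(plan=[[[-0.04,0,0,0,0,0],[-0.04,0,0,0,0,0],[-0.04,0,0,0,0,0]]])

```text
clock: 20.7
tool_pos: [0.4813, 0.1856, 0.0284]
orientation: [-180.0, -0.0, -178.0]
force: [-1.2, -3.2, -0.4]
opening: 0.0394
gripper_force: 29.9
```

send_rows(plan=[[[-0.04,0,0,0,0,0],[-0.04,0,0,0,0,0],[-0.04,0,0,0,0,0]]])

```text
clock: 20.95
tool_pos: [0.4817, 0.1856, 0.0284]
orientation: [-180.0, -0.0, -178.0]
force: [-1.7, -3.9, -1.4]
opening: 0.0393
gripper_force: 29.9
```

send_rows(plan=[[[-0.04,0,0,0,0,0],[-0.04,0,0,0,0,0],[-0.04,0,0,0,0,0]]])

```text
clock: 21.2
tool_pos: [0.4821, 0.1856, 0.0284]
orientation: [-180.0, -0.0, -178.0]
force: [-0.7, -3.4, -0.0]
opening: 0.0393
gripper_force: 29.9
```

send_rows(plan=[[[-0.04,-0.02,0,0,0,0],[-0.04,-0.02,0,0,0,0],[-0.04,-0.02,0,0,0,0]]])

```text
clock: 21.45
tool_pos: [0.4822, 0.1855, 0.0283]
orientation: [-180.0, -0.0, -178.0]
force: [-4.0, -0.7, 0.7]
opening: 0.0389
gripper_force: 29.9
```

send_rows(plan=[[[-0.04,0,0,0,0,0],[-0.04,0,0,0,0,0],[-0.04,0,0,0,0,0]]])

```text
clock: 21.7
tool_pos: [0.4822, 0.1854, 0.0283]
orientation: [-180.0, -0.1, -178.0]
force: [-6.4, 0.8, 1.7]
opening: 0.0393
gripper_force: 29.9
```

send_rows(plan=[[[-0.04,0,0,0,0,0],[-0.04,0,0,0,0,0],[-0.04,0,0,0,0,0]]])

```text
clock: 21.95
tool_pos: [0.4823, 0.1855, 0.0283]
orientation: [-180.0, -0.1, -178.0]
force: [-9.6, 0.4, 3.5]
opening: 0.0391
gripper_force: 29.9
```

send_rows(plan=[[[0.05,0,0,0,0,0],[0.05,0,0,0,0,0],[0.05,0,0,0,0,0]]])

```text
clock: 22.2
tool_pos: [0.4822, 0.1855, 0.0283]
orientation: [-180.0, -0.1, -178.0]
force: [-6.4, -1.3, 0.9]
opening: 0.0393
gripper_force: 29.9
```

send_rows(plan=[[[0,0.03,0,0,0,0],[0,0.03,0,0,0,0],[0,0.03,0,0,0,0]]])

```text
clock: 22.45
tool_pos: [0.4822, 0.1856, 0.0283]
orientation: [-180.0, -0.1, -178.0]
force: [-5.5, -0.7, 2.4]
opening: 0.0393
gripper_force: 29.9
```

send_rows(plan=[[[0,0.03,0,0,0,0],[0,0.03,0,0,0,0],[0,0.03,0,0,0,0]]])

```text
clock: 22.7
tool_pos: [0.4822, 0.1856, 0.0284]
orientation: [-180.0, -0.1, -178.0]
force: [-5.0, -2.8, 1.6]
opening: 0.0396
gripper_force: 29.9
```

send_rows(plan=[[[0,0.03,0,0,0,0],[0,0.03,0,0,0,0],[0,0.03,0,0,0,0]]])

```text
clock: 22.95
tool_pos: [0.4821, 0.1857, 0.0283]
orientation: [-179.9, -0.1, -178.0]
force: [-4.7, -4.6, 1.4]
opening: 0.0393
gripper_force: 29.9
```

send_rows(plan=[[[0,0.01,0,0,0,0],[0,0.01,0,0,0,0],[0,0.01,0,0,0,0],[0,0.01,0,0,0,0]]])

```text
clock: 23.28
tool_pos: [0.4822, 0.1857, 0.0283]
orientation: [-179.9, -0.1, -178.0]
force: [-3.9, -4.9, 1.8]
opening: 0.0391
gripper_force: 29.9
```

send_rows(plan=[[[-0.02,0.01,0,0,0,0],[-0.03,0.02,0,0,0,0],[-0.03,0.02,0,0,0,0],[-0.03,0.02,0,0,0,0]]])

```text
clock: 23.62
tool_pos: [0.4822, 0.1857, 0.0283]
orientation: [-179.9, -0.1, -178.0]
force: [-5.7, -5.6, 2.8]
opening: 0.0394
gripper_force: 29.9
```

send_rows(plan=[[[-0.01,0.01,0,0,0,0],[-0.01,0.01,0,0,0,0],[-0.01,0.01,0,0,0,0],[-0.01,0.01,0,0,0,0]]])

```text
clock: 23.95
tool_pos: [0.4822, 0.1857, 0.0283]
orientation: [-179.9, -0.1, -178.0]
force: [-7.0, -5.0, 3.3]
opening: 0.0397
gripper_force: 29.9
```

send_rows(plan=[[[0,0.02,0,0,0,0],[0,0.03,0,0,0,0],[0,0.03,0,0,0,0],[0,0.03,0,0,0,0]]])

```text
clock: 24.28
tool_pos: [0.4821, 0.1857, 0.0283]
orientation: [-179.9, -0.1, -178.0]
force: [-5.8, -5.5, 4.3]
opening: 0.0392
gripper_force: 30.0
```

send_rows(plan=[[[0,0.01,0,0,0,0],[0,0.02,0,0,0,0],[0,0.02,0,0,0,0],[0,0.02,0,0,0,0],[0,0.02,0,0,0,0],[0,0.02,0,0,0,0]]])

```text
clock: 24.78
tool_pos: [0.4821, 0.1858, 0.0283]
orientation: [-179.9, -0.1, -178.0]
force: [-4.7, -7.3, 4.4]
opening: 0.0395
gripper_force: 30.0
```

send_rows(plan=[[[-0.02,0,0,0,0,0],[-0.03,0,0,0,0,0],[-0.03,0,0,0,0,0],[-0.03,0,0,0,0,0],[-0.03,0,0,0,0,0]]])

```text
clock: 25.2
tool_pos: [0.4821, 0.1857, 0.0283]
orientation: [-179.9, -0.2, -178.0]
force: [-6.5, -5.9, 6.1]
opening: 0.0392
gripper_force: 30.0
```

```bash
python3 -c "
from h import *
o=ctrl.get_obs();print(o['force'],o['tool_pos'],o['orientation'],o['moment'])"
```

```text
[-6.5318178 -5.9045544  6.1408256] [0.48213593 0.18572866 0.02827867] [-1.79863181e+02 -1.55978015e-01 -1.78035649e+02] [-2.37278503  2.23076126 -0.08829606]
```

send_rows(plan=[[[0,0,-0.03,0,0,0],[0,0,-0.05,0,0,0],[0,0,-0.05,0,0,0],[0,0,-0.05,0,0,0]]])

```text
clock: 25.53
tool_pos: [0.4821, 0.1857, 0.0284]
orientation: [-179.9, -0.2, -178.0]
force: [-4.4, -5.8, 0.3]
opening: 0.0391
gripper_force: 30.0
```

send_rows(plan=[[[0,0.01,0,0,0,0],[-0.01,0.02,0,0,0,0],[-0.01,0.02,0,0,0,0],[-0.01,0.02,0,0,0,0],[-0.01,0.02,0,0,0,0]]])

```text
clock: 25.95
tool_pos: [0.4821, 0.1858, 0.0284]
orientation: [-179.8, -0.2, -178.0]
force: [-4.3, -6.3, 0.9]
opening: 0.0396
gripper_force: 30.0
```

send_rows(plan=[[[-0.02,0,0,0,0,0],[-0.03,0,0,0,0,0],[-0.03,0,0,0,0,0],[-0.03,0,0,0,0,0]]])

```text
clock: 26.28
tool_pos: [0.4821, 0.1857, 0.0283]
orientation: [-179.8, -0.2, -178.0]
force: [-7.0, -5.9, 1.7]
opening: 0.0394
gripper_force: 30.0
```

send_rows(plan=[[[-0.01,0.01,-0.02,0,0,0],[-0.01,0.02,-0.02,0,0,0],[-0.01,0.02,-0.02,0,0,0],[-0.01,0.02,-0.02,0,0,0]]])

```text
clock: 26.62
tool_pos: [0.4821, 0.1858, 0.0284]
orientation: [-179.8, -0.2, -178.1]
force: [-5.8, -6.9, 1.2]
opening: 0.0393
gripper_force: 30.0
```

send_rows(plan=[[[0.01,-0.01,0,0,0,0],[0.03,-0.03,0,0,0,0],[0.03,-0.03,0,0,0,0],[0.03,-0.03,0,0,0,0]]])

```text
clock: 26.95
tool_pos: [0.4821, 0.1857, 0.0284]
orientation: [-179.9, -0.2, -178.0]
force: [-5.6, -5.7, -1.3]
opening: 0.0396
gripper_force: 30.0
```

send_rows(plan=[[[0,0,0,0,0,0],[0,0,0,0,0,0],[0,0,0,0,0,0],[0,0,0,0,0,0],[0,0,0,0,0,0],[0,0,0,0,0,0]]], fingers=0.8)

```text
clock: 27.45
tool_pos: [0.4842, 0.1879, 0.0294]
orientation: [180.0, 0.0, -178.0]
force: [0.1, -0.5, 0.0]
opening: 0.0689
gripper_force: 0.0
```

send_rows(plan=[[[0.5,0,-1.5,0,0,0],[1,0,-4,0,0,0],[1,0,-7,0,0,0],[1,0,-10.5,0,0,0],[1,0,-12.5,0,0,0],[1,0,-12.5,0,0,0]]])

```text
clock: 27.95
tool_pos: [0.4763, 0.1889, 0.1594]
orientation: [179.7, 0.4, -177.9]
force: [0.1, -0.0, 0.7]
opening: 0.07
gripper_force: 0.0
```

```bash
python3 - <<'E'
from m import *
for n in('side','scene'):
    s=snap(n,n+'6')
    for o in slabs(s,.033,amin=60): 
        if abs(o[1]-514)<60 and abs(o[2]-185)<60: print(n,o)
i=load('side6')['img'][220:310,180:300,::-1];j=load('scene6')['img'][150:240,210:330,::-1]
f=lambda k:cv2.resize(k,(400,300),interpolation=cv2.INTER_CUBIC)
cv2.imwrite('pics/mix6.png',np.hstack([f(i),f(j)]))
o=ctrl.get_obs();print(o['tool_pos'],o['orientation'],o['joint_pos'])
E
```

```text
scene (array([248., 199.]), 507.0, 172.6, 94.8, 54.6, 2.1)
[0.47415925 0.18767351 0.15522929] [ 1.79882541e+02  1.18896375e-01 -1.78001104e+02] [ 4.36801550e+01  8.41522289e+00 -2.57912443e+01 -1.04929422e-02
 -5.56266263e+01 -1.31675225e+02]
```

View pics/mix6.png

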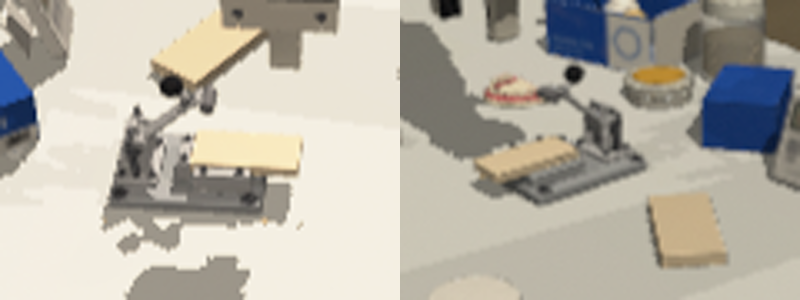

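The blank lies on the bed against stop and fence with the clip still up: side crop blank (245,153), knob (171,86). I'll move above the knob and check the blank's position numerically from the wrist camera.

send_rows(plan=[[[-3,-0.1,0,0,0,0],[-6,-0.2,0,0,0,0],[-9,-0.33,0,0,0,0],[-9.4,-0.33,0,0,0,0],[-9.4,-0.33,0,0,0,0],[-9.4,-0.33,0,0,0,0],[-9.4,-0.33,0,0,0,0]]])

```text
clock: 28.63
tool_pos: [0.5666, 0.1868, 0.1533]
orientation: [-180.0, -0.1, -178.0]
force: [-0.0, -0.1, 0.9]
opening: 0.0703
gripper_force: 0.0
```

```bash
python3 - <<'E'
from m import *
s=snap('wrist','w7')
for z in(.031,.034):
  for o in slabs(s,z,amin=300): print(o)
print(proj(s,[.514,.185,.034]),proj(s,[.47,.185,.034]))
o=ctrl.get_obs();print(o['tool_pos'],o['orientation'])
# held-pose estimate vs TCP: knob
hsv=cv2.cvtColor(s['img'],cv2.COLOR_RGB2HSV)
print(proj(s,[.5697,.187,.094]))
E
```

```text
(array([114., 188.]), 560.9, 38.3, 101.9, 47.4, 58.0)
(array([273., 148.]), 515.2, 187.1, 83.5, 39.0, 0.9)
(array([114., 188.]), 560.2, 39.9, 100.8, 46.9, 58.0)
(array([273., 148.]), 514.9, 187.1, 82.6, 38.6, 0.9)
[278.98796477 143.83983593] [280.821166    89.38659006]
[0.56671375 0.1869822  0.15376314] [-1.79980269e+02 -5.26486160e-02 -1.77982474e+02]
[279.01324859 228.94036919]
```

```bash
python3 - <<'E'
from m import *
s=load('w7');g=cv2.cvtColor(s['img'],cv2.COLOR_RGB2GRAY).astype(float)
lsd=cv2.createLineSegmentDetector()
L=lsd.detect(g.astype(np.uint8))[0][:,0]
for l in L:
    # keep near-holder, mostly along world x
    z=.02;p=plane(s,*l[:2],z);q=plane(s,*l[2:],z)
    if np.hypot(*(l[2:]-l[:2]))<22: continue
    if not(.12<p[1]<.27 and .12<q[1]<.27 and .42<p[0]<.66): continue
    for z in(.012,.024,.034):
        p=plane(s,*l[:2],z);q=plane(s,*l[2:],z);d=q-p
        print(l.round(1) if z==.012 else '   ',z,(p[:2]*1000).round(1),(q[:2]*1000).round(1),round(float((np.degrees(np.arctan2(d[1],d[0]))+90)%180-90),2))
E
```

```text
[342.2 281.8 343.5 245.6] 0.012 [657.1 256.8] [615.8 254.4] 3.36
    0.024 [650.4 253.9] [610.8 251.6] 3.36
    0.034 [644.8 251.5] [606.5 249.2] 3.36
[213.3 244.5 214.7 283.1] 0.012 [619.2 121.5] [663.4 121.9] 0.52
    0.024 [614. 124.] [656.4 124.4] 0.52
    0.034 [609.6 126.1] [650.6 126.5] 0.52
[215.6 281.2 341.9 281.1] 0.012 [661.1 122.9] [656.3 256.4] -87.93
    0.024 [654.2 125.4] [649.6 253.5] -87.93
    0.034 [648.5 127.4] [644.  251.1] -87.93
[302.  141.9 303.7 109.3] 0.012 [513.5 206.3] [484.5 206.3] 0.18
    0.024 [512.5 205.5] [484.7 205.4] 0.18
    0.034 [511.7 204.7] [484.9 204.6] 0.18
[266.9 179.7 293.1 179.8] 0.012 [550.2 174.6] [549.4 199.8] -88.27
    0.024 [547.7 175. ] [547.  199.1] -88.27
    0.034 [545.7 175.3] [545.  198.6] -88.27
[334.7 145.5 331.9 178.2] 0.012 [515.7 236.9] [546.6 236.8] -0.27
    0.024 [514.7 234.8] [544.3 234.7] -0.27
    0.034 [513.8 233. ] [542.4 232.9] -0.27
[311.6 175.6 312.2 153.1] 0.012 [544.7 217.2] [523.4 216.5] 2.03
    0.024 [542.5 215.9] [522.  215.2] 2.03
    0.034 [540.6 214.8] [520.9 214.1] 2.03
[304.4 101.8 329.4 104.5] 0.01
[... 655 characters left out ...]
 0.024 [578.4 223.1] [555.2 223.6] -1.14
    0.034 [575.4 221.8] [552.9 222.2] -1.14
[240.3 230.7 237.1 148.1] 0.012 [603.2 149. ] [521.1 146.1] 2.04
    0.024 [598.7 150.4] [519.9 147.6] 2.04
    0.034 [594.9 151.6] [518.8 148.9] 2.04
[322.3 146.8 320.7 186.9] 0.012 [517.3 225.4] [555.4 226.7] 1.95
    0.024 [516.2 223.8] [552.8 225. ] 1.95
    0.034 [515.3 222.4] [550.6 223.6] 1.95
[291.9 183.9 269.4 184.1] 0.012 [553.5 198.7] [554.3 177.1] -87.69
    0.024 [550.9 198.2] [551.7 177.4] -87.69
    0.034 [548.8 197.7] [549.6 177.6] -87.69
[298.1 286.3 273.1 286.3] 0.012 [664.2 210.5] [665.1 183.9] -88.08
    0.024 [657.2 209.4] [658.  183.9] -88.08
    0.034 [651.3 208.6] [652.1 183.9] -88.08
```

The blank is about 1.2–1.9° out of square: holder edges read 2.0°, blank edges 0.2–0.9°. It pivoted on the fence's front corner. I'll nudge its rear part to the fence with shut fingers, tilted to clear the clip.

send_rows(plan=[[[1.5,-1.7,0,0,0,0],[3,-3.4,0,0,-5,0],[4.6,-5,0,0,-10,0],[4.6,-5.2,0,0,-15,0],[4.6,-5.2,0,0,-20,0],[4.6,-5.2,0,0,-20,0],[4.6,-5.2,0,0,-20,0],[4.6,-5.2,0,0,-20,0]]], fingers=0)

```text
clock: 29.35
tool_pos: [0.5239, 0.1341, 0.1553]
orientation: [179.9, 20.0, -178.0]
force: [1.0, -0.1, 0.2]
opening: 0.0226
gripper_force: 0.0
```

send_rows(plan=[[[0,0,0,0,0,0],[0,0,0,0,0,0],[0,0,0,0,0,0],[0,0,0,0,0,0],[0,0,0,0,0,0],[0,0,0,0,0,0]]])

```text
clock: 29.85
tool_pos: [0.5238, 0.1335, 0.154]
orientation: [-180.0, 20.0, -178.0]
force: [0.3, 0.8, -0.4]
opening: 0.0005
gripper_force: 0.0
```

send_rows(plan=[[[1.2,0,3.3,0,0,0],[2.4,0,6.6,0,0,0],[3.4,0,9.4,0,0,0],[4,0,11,0,0,0],[4.2,0,11.55,0,0,0],[4.2,0,11.55,0,0,0],[4.2,0,11.55,0,0,0]]])

```text
clock: 30.43
tool_pos: [0.5333, 0.1341, 0.0546]
orientation: [179.9, 17.5, -178.1]
force: [0.6, 0.0, -0.7]
opening: 0.0005
gripper_force: 0.0
```

```bash
python3 - <<'E'
from h import *
o=ctrl.get_obs();print(o['tool_pos'],o['force'])
s=load('w7')
# finger thickness from w3? closed-finger outline: use side view ivory->finger gap
s=snap('side','s8');print(proj(s,o['tool_pos']),proj(s,[.524,.1665,.034]))
E
```

```text
[0.5332716  0.13414284 0.05461616] [ 0.57352625  0.01693901 -0.71997501]
[248.93718734 244.02781008] [250.88330982 258.0540326 ]
```

```bash
python3 - <<'E'
from h import *
o=ctrl.get_obs();print(o['tool_pos'],o['orientation'],o['joint_pos'])
E
```

```text
[0.5334134  0.13468647 0.05513777] [ 179.88251145   17.54646957 -178.04657278] [  31.46216333   10.53835787  -58.21489276   55.70908641  -10.22856504
 -173.62537998]
```

send_rows(plan=[[[-1.2,0,-3.3,0,0,0],[-2.4,0,-6.6,0,0,0],[-3.2,0,-8.7,0,0,0],[-3.2,0,-8.7,0,6,0],[-3.2,0,-8.7,0,12,0],[-3.2,0,-8.7,0,18,0],[-3.2,0,-8.7,0,20,0],[-3.2,0,-8.7,0,20,0]]])

```text
clock: 31.15
tool_pos: [0.5393, 0.137, 0.148]
orientation: [179.8, -2.5, -177.9]
force: [0.7, 0.3, -0.1]
opening: 0.0004
gripper_force: 0.0
```

send_rows(plan=[[[0,0,0,0,0,0],[0,0,0,0,0,0]]])

```text
clock: 31.32
tool_pos: [0.5366, 0.135, 0.1471]
orientation: [179.9, -2.5, -177.9]
force: [-0.1, 0.1, 0.3]
opening: 0.0005
gripper_force: 0.0
```

send_rows(plan=[[[0.8,-0.3,0,-5,-2.5,0],[1.6,-0.5,0,-10,-2.5,0],[1.6,-0.5,0,-15,-2.5,0],[1.6,-0.5,0,-15,-2.5,0],[1.6,-0.5,0,-15,-2.5,0],[1.6,-0.5,0,-15,-2.5,0]]])

```text
clock: 31.82
tool_pos: [0.5216, 0.129, 0.1481]
orientation: [165.0, 0.0, -178.2]
force: [0.1, 0.1, -0.6]
opening: 0.0003
gripper_force: 0.0
```

```bash
python3 - <<'E'
from h import *
from scipy.spatial.transform import Rotation as R
o=ctrl.get_obs();print(o['tool_pos'],o['orientation'],o['joint_pos'])
Q=R.from_euler('xyz',o['orientation'],degrees=True).as_matrix();print(Q.round(3))
print('tool shift cm to (.521,.131,.060)',Q.T@(np.array([.521,.131,.06])-o['tool_pos'])*100)
E
```

```text
[0.52161942 0.12898586 0.14813302] [ 1.65020827e+02  1.25561706e-02 -1.78239501e+02] [  23.87086512   11.0835407   -18.31934175  -16.78280627  -56.00021486
 -103.23651038]
[[-1.    -0.03  -0.008]
 [-0.031  0.966  0.258]
 [-0.     0.258 -0.966]]
tool shift cm to (.521,.131,.060) [ 0.05765667 -2.08163587  8.56633923]
```

send_rows(plan=[[[0,-0.8,3.3,0,0,0],[0,-1.6,6.6,0,0,0],[0,-2.3,9.4,0,0,0],[0,-2.8,11.2,0,0,0],[0,-3.0,12.1,0,0,0],[0,-3.0,12.1,0,0,0],[0,-3.0,12.1,0,0,0]]])

```text
clock: 32.4
tool_pos: [0.5219, 0.1325, 0.0233]
orientation: [165.0, -0.0, -178.1]
force: [0.3, 1.1, -0.2]
opening: 0.0001
gripper_force: 0.0
```

```bash
python3 - <<'E'
from h import *
o=ctrl.get_obs();print(o['tool_pos'],o['orientation'],o['force'])
for n in('wrist','side'):
  s=snap(n,n+'9');lsd=cv2.createLineSegmentDetector()
  for l in lsd.detect(cv2.cvtColor(s['img'],cv2.COLOR_RGB2GRAY))[0][:,0]:
    p=plane(s,*l[:2],.034);q=plane(s,*l[2:],.034);d=q-p
    if .45<p[0]<.57 and .1<p[1]<.24 and .45<q[0]<.57 and np.linalg.norm(d)>.015: print(n,l.round(),(p[:2]*1000).round(1),(q[:2]*1000).round(1),round(float((np.degrees(np.arctan2(d[1],d[0]))+90)%180-90),1))
E
```

```text
[0.52194645 0.13245392 0.02330585] [ 1.64981946e+02 -4.94248455e-02 -1.78119213e+02] [ 0.27988187  1.12458431 -0.20348103]
wrist [292. 244. 292. 212.] [507.9 135.5] [490.7 134.8] 2.5
wrist [409. 233. 412. 206.] [506.5 203.7] [490.5 203. ] 2.5
wrist [295. 321. 292. 249.] [553.1 139.5] [510.6 135.8] 4.9
wrist [392. 248. 420. 282.] [514.6 194.2] [538.1 216.9] 44.1
wrist [293. 210. 341. 206.] [490.  135.5] [489.1 160.7] -87.9
wrist [293. 248. 392. 248.] [509.8 136.3] [514.7 194.3] 85.1
wrist [270. 281. 272. 247.] [527.  124.7] [508.4 125.2] -1.6
wrist [265. 249. 263. 321.] [509.4 121.9] [550.2 121.3] -0.9
wrist [291. 297. 287. 326.] [538.1 136.4] [555.6 135.2] -3.8
wrist [418. 281. 508. 281.] [537.6 215.5] [545.4 286.5] 83.7
wrist [277. 247. 277. 281.] [508.6 127.7] [527.4 128.2] 1.7
wrist [280. 281. 280. 247.] [527.6 130.2] [508.7 129.6] 1.8
wrist [270. 327. 267. 301.] [554.7 125.3] [538.5 123.5] 6.5
wrist [285. 247. 290. 297.] [509. 132.] [537.9 136.1] 8.0
wrist [257. 232. 287. 234.] [500.  117.5] [502.2 132.8] 81.9
wrist [344. 169. 413. 167.] [469.9 160.9] [469.3 200.2] -89.1
wrist [4
[... 382 characters left out ...]
.] [491.8 159.5] [492.4 137.5] -88.4
wrist [328. 334. 293. 334.] [565.4 159.9] [561.3 138.7] 79.0
wrist [263. 339. 151. 339.] [561.8 121.7] [552.   65.7] 80.1
wrist [351. 329. 374. 331.] [564.1 174. ] [568.2 190.2] 75.7
wrist [412. 276. 323. 277.] [534.  210.6] [528. 154.] 84.0
wrist [258. 276. 208. 277.] [523.9 118.5] [521.4  93.9] 84.3
side [260. 272. 258. 283.] [493.  217.3] [494.  257.5] 88.5
side [261. 250. 254. 259.] [500.1 132.6] [514.  170.8] 70.0
side [260. 259. 257. 269.] [499.8 168.3] [502.9 205.1] 85.1
side [254. 271. 268. 269.] [508.1 213.7] [473.4 205.4] 13.4
side [267. 274. 265. 286.] [473.  223.6] [473.3 264.6] 89.6
side [238. 259. 236. 268.] [556.3 174.1] [556.1 209.6] -89.5
```

send_rows(plan=[[[0,0.29,0.08,0,0,0],[0,0.58,0.16,0,0,0],[0,0.77,0.21,0,0,0],[0,0.77,0.21,0,0,0]]])

```text
clock: 32.83
tool_pos: [0.522, 0.1404, 0.0237]
orientation: [164.9, 0.0, -178.2]
force: [0.1, 0.9, -0.8]
opening: 0.0006
gripper_force: 0.0
```

send_rows(plan=[[[0,0.07,0.02,0,0,0],[0,0.15,0.04,0,0,0],[0,0.15,0.04,0,0,0]]])

```text
clock: 33.08
tool_pos: [0.5217, 0.1415, 0.0231]
orientation: [164.9, -0.0, -178.2]
force: [-0.8, -0.9, -0.4]
opening: 0.0003
gripper_force: 0.0
```

send_rows(plan=[[[0,0.07,0.02,0,0,0],[0,0.15,0.04,0,0,0],[0,0.15,0.04,0,0,0]]])

```text
clock: 33.33
tool_pos: [0.5216, 0.143, 0.023]
orientation: [164.9, -0.0, -178.2]
force: [0.2, -0.1, 1.5]
opening: 0.0006
gripper_force: 0.0
```

send_rows(plan=[[[0,0.05,0.01,0,0,0],[0,0.1,0.03,0,0,0],[0,0.1,0.03,0,0,0]]])

```text
clock: 33.58
tool_pos: [0.5216, 0.1441, 0.023]
orientation: [164.9, -0.0, -178.2]
force: [1.0, 0.5, 0.2]
opening: 0.0006
gripper_force: 0.0
```

send_rows(plan=[[[0,0.05,0.01,0,0,0],[0,0.1,0.03,0,0,0],[0,0.1,0.03,0,0,0]]])

```text
clock: 33.83
tool_pos: [0.5216, 0.1451, 0.023]
orientation: [164.9, -0.0, -178.2]
force: [-0.1, -0.3, 0.2]
opening: 0.0006
gripper_force: 0.0
```

send_rows(plan=[[[0,0.04,0.01,0,0,0],[0,0.08,0.02,0,0,0],[0,0.08,0.02,0,0,0]]])

```text
clock: 34.08
tool_pos: [0.5215, 0.1459, 0.023]
orientation: [164.9, -0.0, -178.2]
force: [0.2, -0.6, -0.3]
opening: 0.0008
gripper_force: 0.0
```

send_rows(plan=[[[0,0.04,0.01,0,0,0],[0,0.06,0.02,0,0,0],[0,0.06,0.02,0,0,0]]])

```text
clock: 34.33
tool_pos: [0.5215, 0.1465, 0.023]
orientation: [164.9, -0.0, -178.2]
force: [-0.3, -0.6, -0.4]
opening: 0.0007
gripper_force: 0.0
```

send_rows(plan=[[[0,0.04,0.01,0,0,0],[0,0.06,0.02,0,0,0],[0,0.06,0.02,0,0,0]]])

```text
clock: 34.58
tool_pos: [0.5215, 0.1472, 0.023]
orientation: [164.9, -0.0, -178.2]
force: [-0.9, 0.3, 0.1]
opening: 0.0001
gripper_force: 0.0
```

send_rows(plan=[[[0,0.04,0.01,0,0,0],[0,0.08,0.02,0,0,0],[0,0.08,0.02,0,0,0]]])

```text
clock: 34.83
tool_pos: [0.5215, 0.148, 0.023]
orientation: [164.9, -0.0, -178.2]
force: [0.9, -0.1, 0.4]
opening: 0.0003
gripper_force: 0.0
```

send_rows(plan=[[[0,0.04,0.01,0,0,0],[0,0.08,0.02,0,0,0],[0,0.08,0.02,0,0,0]]])

```text
clock: 35.08
tool_pos: [0.5215, 0.1488, 0.023]
orientation: [164.9, -0.0, -178.2]
force: [-0.2, -0.2, -0.8]
opening: 0.0007
gripper_force: 0.0
```

send_rows(plan=[[[0,0.04,0.01,0,0,0],[0,0.08,0.02,0,0,0],[0,0.08,0.02,0,0,0]]])

```text
clock: 35.33
tool_pos: [0.5214, 0.1497, 0.023]
orientation: [164.9, -0.0, -178.2]
force: [0.2, -0.1, 0.3]
opening: 0.0004
gripper_force: 0.0
```

send_rows(plan=[[[0,0.04,0.01,0,0,0],[0,0.08,0.02,0,0,0],[0,0.08,0.02,0,0,0]]])

```text
clock: 35.58
tool_pos: [0.5214, 0.1505, 0.023]
orientation: [164.9, -0.0, -178.2]
force: [0.3, 0.1, 0.3]
opening: 0.0007
gripper_force: 0.0
```

```bash
cat > yaw.py <<'E'
import sys
from m import *
s=snap('wrist',sys.argv[1])
for l in cv2.createLineSegmentDetector().detect(cv2.cvtColor(s['img'],cv2.COLOR_RGB2GRAY))[0][:,0]:
    p=plane(s,*l[:2],.034);q=plane(s,*l[2:],.034);d=q-p;a=float((np.degrees(np.arctan2(d[1],d[0]))+90)%180-90)
    if .45<p[0]<.6 and .13<p[1]<.24 and .45<q[0]<.6 and np.linalg.norm(d)>.018 and abs(abs(a)-45)>40: print(l.round(),(p[:2]*1000).round(1),(q[:2]*1000).round(1),round(a,1))
E
python3 yaw.py w10
```

```text
[381. 235. 384. 199.] [505.4 204. ] [485.6 203.4] 1.7
[295. 321. 292. 248.] [552.3 157.3] [509.2 153.7] 4.8
[293. 248. 379. 248.] [509.2 154.3] [513.5 204.2] 85.1
[266. 213. 309. 209.] [489.8 139.7] [489.1 161.8] -88.1
[418. 286. 410. 336.] [540.2 233.6] [575.6 234.6] 1.7
[270. 279. 272. 244.] [525.5 142.6] [506.3 143.2] -1.6
[265. 249. 263. 321.] [508.7 139.8] [549.4 139.2] -0.9
[312. 171. 381. 168.] [469.9 161.9] [469.3 199. ] -89.0
[277. 243. 276. 281.] [505.9 145.7] [526.6 146.1] 1.1
[384. 172. 318. 174.] [471.4 201.4] [471.8 165.2] -89.3
[280. 281. 280. 246.] [526.9 148. ] [507.4 147.5] 1.3
[307. 214. 267. 217.] [491.7 160.6] [492.1 140.4] -88.9
```

send_rows(plan=[[[0,0.05,0.013,0,0,0],[0,0.05,0.013,0,0,0],[0,0.05,0.013,0,0,0]]])

```text
clock: 35.88
tool_pos: [0.5214, 0.151, 0.023]
orientation: [164.9, -0.0, -178.2]
force: [-0.2, 0.3, 0.6]
opening: 0.0005
gripper_force: 0.0
```

send_rows(plan=[[[0,0.05,0.013,0,0,0],[0,0.05,0.013,0,0,0],[0,0.05,0.013,0,0,0]]])

```text
clock: 36.13
tool_pos: [0.5214, 0.1515, 0.023]
orientation: [164.9, -0.0, -178.2]
force: [-0.9, 0.8, -1.1]
opening: 0.0009
gripper_force: 0.0
```

send_rows(plan=[[[0,0.05,0.013,0,0,0],[0,0.05,0.013,0,0,0],[0,0.05,0.013,0,0,0]]])

```text
clock: 36.38
tool_pos: [0.5213, 0.152, 0.023]
orientation: [164.9, -0.0, -178.2]
force: [-0.6, -0.3, 0.2]
opening: 0.0002
gripper_force: 0.0
```

send_rows(plan=[[[0,0.05,0.013,0,0,0],[0,0.05,0.013,0,0,0],[0,0.05,0.013,0,0,0]]])

```text
clock: 36.63
tool_pos: [0.5215, 0.1523, 0.0231]
orientation: [164.9, -0.0, -178.2]
force: [1.1, -2.3, -0.3]
opening: 0.0009
gripper_force: 1.2
```

send_rows(plan=[[[0,0.05,0.013,0,0,0],[0,0.05,0.013,0,0,0],[0,0.05,0.013,0,0,0]]])

```text
clock: 36.88
tool_pos: [0.5215, 0.1524, 0.0231]
orientation: [165.0, -0.0, -178.2]
force: [1.9, -5.2, -0.5]
opening: 0.0005
gripper_force: 2.5
```

send_rows(plan=[[[0,0.02,-0.07,0,0,0],[0,0.04,-0.15,0,0,0],[0,0.05,-0.19,0,0,0],[0,0.05,-0.19,0,0,0]]])

```text
clock: 37.22
tool_pos: [0.5214, 0.1526, 0.0251]
orientation: [165.0, -0.0, -178.2]
force: [0.2, -5.8, 0.1]
opening: 0.0005
gripper_force: 2.7
```

```bash
python3 yaw.py w11; python3 -c "
from h import *
print(ctrl.get_obs()['force'],ctrl.get_obs()['moment'])"
```

```text
[376. 235. 382. 173.] [506.1 204.3] [472.2 203.3] 1.7
[295. 321. 292. 249.] [553.9 160.1] [510.8 156.5] 4.8
[262. 212. 306. 208.] [490.  140.4] [489.1 162.6] -87.7
[292. 248. 374. 248.] [510.1 156.3] [514.2 204.5] 85.1
[417. 286. 411. 336.] [541.5 237.3] [577.5 238.6] 2.0
[269. 288. 272. 244.] [531.9 144.7] [507.3 145.9] -2.6
[265. 249. 263. 321.] [509.7 142.4] [551.  141.7] -1.0
[308. 171. 376. 168.] [470.4 162.9] [469.3 199.4] -88.3
[379. 171. 312. 175.] [471.3 201.8] [472.3 164.9] -88.4
[277. 247. 276. 279.] [508.8 148.3] [527.1 148.7] 1.2
[280. 279. 280. 247.] [527.4 150.6] [509.  150.2] 1.3
[303. 213. 263. 216.] [491.8 161.4] [492.3 141. ] -88.5
[312. 177. 311. 221.] [473.4 165.3] [495.9 165.9] 1.6
[ 2.18205539 -5.34545908  0.14729205] [-2.8242168  -0.71527204 -0.12862039]
```

The blank swung back square: its edges now read 1.6–1.7° against the fence's 1.8–2.0°. Back off, rise and straighten.

send_rows(plan=[[[0,-0.3,-0.08,0,0,0],[0,-0.6,-0.16,0,0,0],[0,0.2,-3.2,0,0,0],[0,1,-6.3,0,0,0],[0,1.8,-9.4,0,0,0],[0,2.7,-12.7,0,0,0],[0,2.7,-12.7,7,0,0],[0,2.7,-12.7,14,0,0]]])

```text
clock: 37.93
tool_pos: [0.5243, 0.1452, 0.1587]
orientation: [178.9, 0.4, -178.5]
force: [0.3, -0.7, -1.1]
opening: 0.0
gripper_force: 0.0
```

send_rows(plan=[[[0,0,0,1,0,0],[0,0,0,1,0,0],[0,0,0,1,0,0]]], fingers=0.7)

```text
clock: 38.18
tool_pos: [0.5207, 0.1467, 0.1541]
orientation: [179.8, -0.1, -178.1]
force: [0.2, 0.2, -0.9]
opening: 0.0151
gripper_force: 0.0
```

```bash
cat > to.py <<'E'
import sys
from h import *
from scipy.spatial.transform import Rotation as R
o=ctrl.get_obs();Q=R.from_euler('xyz',o['orientation'],degrees=True).as_matrix()
T=R.from_euler('xyz',[180,0,-178],degrees=True).as_matrix()
print(o['clock'],o['tool_pos'],o['orientation'],o['opening'])
print('shift',Q.T@(np.array(list(map(float,sys.argv[1:4])))-o['tool_pos'])*100,'turn',np.degrees(R.from_matrix(Q.T@T).as_rotvec()))
E
python3 to.py .5686 .1875 .153
```

```text
38.1833 [0.52066089 0.14667865 0.1540728 ] [ 1.79841989e+02 -1.25724607e-01 -1.78118437e+02] 0.015118698368370823
shift [-4.92558134  3.92225214  0.10728909] turn [ 0.15814127 -0.12556117 -0.11861005]
```

send_rows(plan=[[[-2,1.6,0,0,0,0],[-4,3.2,0,0,0,0],[-4.9,3.95,0,0,0,0],[-4.9,3.95,0,0,0,0],[-4.9,3.95,0,0,0,0],[-4.9,3.95,0,0,0,0],[-4.9,3.95,0,0,0,0],[-4.9,3.95,0,0,0,0]]])

```text
clock: 38.85
tool_pos: [0.5689, 0.1864, 0.1549]
orientation: [179.9, -0.0, -178.2]
force: [-0.7, -0.2, -0.0]
opening: 0.0607
gripper_force: 0.0
```

```bash
python3 yaw.py w12; python3 -c "
from m import *
for o in slabs(load('w12'),.034,amin=300): print(o)
s=load('w12');b=cv2.inRange(cv2.cvtColor(s['img'],cv2.COLOR_RGB2GRAY),0,40)
n,l,st,c=cv2.connectedComponentsWithStats(b)
for i in range(1,n):
    if 150<st[i,4]<4000: print(c[i],st[i])
print('expect',proj(s,[.5697,.187,.094]))
"; python3 to.py .5686 .1877 .0827
```

```text
[301. 188. 301. 147.] [555.2 206. ] [518.5 204.3] 2.7
[267. 176. 294. 176.] [545.1 175.2] [544.5 199.7] -88.5
[302. 146. 303.  92.] [517.5 205.4] [473.7 203.6] 2.4
[312. 172. 312. 149.] [540.1 214.8] [520.4 214. ] 2.1
[334. 143. 332. 179.] [514.4 232.8] [546.2 233.4] 1.1
[332. 184. 357. 184.] [550.3 233.6] [549.7 256.1] -88.5
[257. 122. 258. 187.] [498.8 165.7] [555.2 167. ] 1.4
[317. 212. 319. 191.] [577.1 221.7] [556.9 222.2] -1.3
[241. 228. 237. 153.] [595.1 151.5] [525.5 149.1] 2.0
[322. 144. 320. 187.] [515.8 222.4] [553.5 223.6] 1.8
[292. 181. 269. 180.] [549.1 197.7] [548.7 177.5] 88.6
(array([113., 186.]), 560.5, 39.9, 100.8, 46.8, 58.3)
(array([279., 136.]), 515.2, 187.0, 82.3, 38.5, 1.1)
[280.61281337 224.93593315] [270 215  22  21 359]
[213.46732673 267.89108911] [199 246  24  37 505]
[343.58847737 267.56378601] [336 247  21  35 486]
[203.04977376 320.07239819] [197 311  14  25 221]
[354.47916667 318.52083333] [347 311  14  18 192]
[253.76923077 324.48461538] [245 312  19  27 260]
expect [279.46120677 225.19132551]
38.9 [0.56897553 0.18657192 0.15497485] [ 1.79898632e+02 -2.22548528e-02 -1.78236066e+02] 0.0606378355686851
shift [0.03125516 0.10112363 7.22768772] turn [ 0.10141357 -0.02204599 -0.2360854 ]
```

The blank is now square, its edges averaging about 2.0° like the holder's, and the knob is where expected. Descend and grip the knob.

send_rows(plan=[[[0,0.1,3,0,0,0],[0,0.1,5.5,0,0,0],[0,0.1,7,0,0,0],[0,0.1,7.2,0,0,0],[0,0.1,7.2,0,0,0],[0,0.1,7.2,0,0,0]]])

```text
clock: 39.4
tool_pos: [0.5698, 0.1884, 0.0838]
orientation: [179.9, 0.0, -178.2]
force: [0.3, -0.4, 1.3]
opening: 0.0617
gripper_force: 0.0
```

send_rows(plan=[[[0,0,0,0,0,0],[0,0,0,0,0,0],[0,0,0,0,0,0],[0,0,0,0,0,0],[0,0,0,0,0,0],[0,0,0,0,0,0],[0,0,0,0,0,0],[0,0,0,0,0,0]]], fingers=0)

```text
clock: 40.07
tool_pos: [0.5693, 0.1881, 0.0827]
orientation: [179.9, -0.0, -178.2]
force: [0.1, 1.0, -0.4]
opening: 0.016
gripper_force: 30.0
```

send_rows(plan=[[[0,0,0,0,0,0],[0,0,0,0,0,0],[0,0,0,0,0,0]]])

```text
clock: 40.32
tool_pos: [0.5693, 0.1881, 0.0827]
orientation: [179.9, -0.0, -178.2]
force: [-1.5, -0.7, -0.1]
opening: 0.0162
gripper_force: 30.0
```

send_rows(plan=[[[0.21,0,0.12,0,0,0],[0.42,0,0.25,0,0,0],[0.63,0,0.38,0,0,0],[0.83,0,0.53,0,0,0],[1.02,0,0.68,0,0,0],[1.2,0,0.84,0,0,0],[1.38,0,1.01,0,0,0],[1.52,0,1.14,0,0,0]]])

```text
clock: 40.98
tool_pos: [0.5533, 0.1876, 0.0708]
orientation: [179.9, -0.1, -178.2]
force: [1.8, -1.5, 1.0]
opening: 0.0156
gripper_force: 30.0
```

send_rows(plan=[[[0.16,0,0.18,0,0,0],[0.32,0,0.37,0,0,0],[0.44,0,0.51,0,0,0],[0.55,0,0.65,0,0,0],[0.66,0,0.81,0,0,0],[0.76,0,0.96,0,0,0],[0.89,0,1.17,0,0,0],[0.89,0,1.17,0,0,0]]])

```text
clock: 41.65
tool_pos: [0.5445, 0.1872, 0.0589]
orientation: [179.9, -0.1, -178.2]
force: [-1.4, -2.2, -1.6]
opening: 0.0156
gripper_force: 30.0
```

send_rows(plan=[[[0,0,0,0,0,0],[0,0,0,0,0,0]]])

```text
clock: 41.82
tool_pos: [0.5448, 0.1872, 0.0594]
orientation: [179.9, -0.1, -178.2]
force: [-1.4, -1.6, -1.7]
opening: 0.0156
gripper_force: 30.0
```

send_rows(plan=[[[0.06,0,0.1,0,0,0],[0.12,0,0.21,0,0,0],[0.12,0,0.21,0,0,0],[0.12,0,0.21,0,0,0]]])

```text
clock: 42.15
tool_pos: [0.5437, 0.1872, 0.0573]
orientation: [179.9, -0.1, -178.2]
force: [-2.5, -1.2, -1.3]
opening: 0.0157
gripper_force: 30.0
```

send_rows(plan=[[[0.03,0,0.05,0,0,0],[0.05,0,0.1,0,0,0],[0.05,0,0.1,0,0,0],[0.05,0,0.1,0,0,0]]])

```text
clock: 42.48
tool_pos: [0.5432, 0.1872, 0.0564]
orientation: [179.9, -0.1, -178.2]
force: [-2.5, -2.7, -0.9]
opening: 0.016
gripper_force: 30.0
```

send_rows(plan=[[[0.02,0,0.05,0,0,0],[0.02,0,0.05,0,0,0],[0.02,0,0.05,0,0,0]]])

```text
clock: 42.73
tool_pos: [0.543, 0.1872, 0.0559]
orientation: [179.9, -0.1, -178.2]
force: [-3.2, -3.1, -1.1]
opening: 0.0157
gripper_force: 30.0
```

send_rows(plan=[[[0.02,0,0.05,0,0,0],[0.02,0,0.05,0,0,0],[0.02,0,0.05,0,0,0]]])

```text
clock: 42.98
tool_pos: [0.5428, 0.1872, 0.0554]
orientation: [179.9, -0.1, -178.2]
force: [-4.4, -1.8, -0.7]
opening: 0.016
gripper_force: 30.0
```

send_rows(plan=[[[0.01,0,0.04,0,0,0],[0.01,0,0.04,0,0,0],[0.01,0,0.04,0,0,0]]])

```text
clock: 43.23
tool_pos: [0.5428, 0.1872, 0.0552]
orientation: [179.9, -0.0, -178.2]
force: [-4.5, -2.5, 0.5]
opening: 0.016
gripper_force: 30.0
```

send_rows(plan=[[[-0.02,0,0.03,0,0,0],[-0.02,0,0.03,0,0,0],[-0.02,0,0.03,0,0,0]]])

```text
clock: 43.48
tool_pos: [0.5428, 0.1872, 0.0551]
orientation: [179.9, -0.1, -178.2]
force: [-6.8, -3.2, 3.0]
opening: 0.0162
gripper_force: 30.0
```

send_rows(plan=[[[-0.02,0,0.02,0,0,0],[-0.02,0,0.02,0,0,0],[-0.02,0,0.02,0,0,0]]])

```text
clock: 43.73
tool_pos: [0.5428, 0.1872, 0.0551]
orientation: [179.9, -0.1, -178.2]
force: [-7.6, -2.6, 6.8]
opening: 0.0155
gripper_force: 30.0
```

send_rows(plan=[[[0.03,0,-0.03,0,0,0],[0.05,0,-0.05,0,0,0],[0.05,0,-0.05,0,0,0],[0.05,0,-0.05,0,0,0]]])

```text
clock: 44.07
tool_pos: [0.5428, 0.1872, 0.0552]
orientation: [179.9, -0.0, -178.2]
force: [-3.5, -2.3, 0.6]
opening: 0.0158
gripper_force: 30.0
```

Contact is clear and the load is near zero. Open slowly and lift away.

send_rows(plan=[[[0,0,0,0,0,0],[0,0,0,0,0,0],[0,0,0,0,0,0],[0,0,0,0,0,0],[0,0,0,0,0,0],[0,0,0,0,0,0],[0,0,0,0,0,0],[0,0,0,0,0,0]]], fingers=0.7)

```text
clock: 44.73
tool_pos: [0.543, 0.1874, 0.0552]
orientation: [179.9, -0.0, -178.2]
force: [-0.2, -0.1, 0.5]
opening: 0.06
gripper_force: 0.0
```

send_rows(plan=[[[0,0,-2,0,0,0],[0,0,-5,0,0,0],[0,0,-8,0,0,0],[0,0,-10,0,0,0],[0,0,-10,0,0,0],[0,0,-10,0,0,0],[0,0,-10,0,0,0]]])

```text
clock: 45.32
tool_pos: [0.5425, 0.1871, 0.1546]
orientation: [179.9, -0.1, -178.2]
force: [-0.0, -1.2, -0.7]
opening: 0.0614
gripper_force: 0.0
```

```bash
python3 yaw.py w13; python3 - <<'E'
from m import *
s=load('w13')
for o in slabs(s,.034,amin=300): print(o)
t=.115;r=np.hypot(58,20);a=np.arctan2(20,58)+t
c,sn=np.cos(np.radians(2)),np.sin(np.radians(2));o=np.array([.559,.1872])
for t in(.08,.115,.15,.3,.75):
    a=np.arctan2(20,58)+t;hx=(40-r*np.cos(a))/1000;print(t,proj(s,[o[0]+c*hx,o[1]+sn*hx,.04+r*np.sin(a)/1000]))
b=cv2.inRange(cv2.cvtColor(s['img'],cv2.COLOR_RGB2GRAY),0,40)
n,l,st,cc=cv2.connectedComponentsWithStats(b)
for i in range(1,n):
    if 100<st[i,4]<4000: print(cc[i],st[i])
q=ctrl.get_obs();print(q['clock'],q['tool_pos'],q['force'],q['opening'])
E
```

```text
[299. 182. 301. 128.] [523.  204.8] [476.4 204.2] 0.8
[309. 201. 310. 179.] [540.  214.7] [520.4 214.1] 2.0
[332. 169. 329. 201.] [510.8 233.2] [539.6 232.9] -0.6
[256. 151. 257. 214.] [496.5 165.6] [554.6 167.4] 1.8
[312. 217. 311. 243.] [555.6 218.6] [581.8 218.7] 0.2
[240. 244. 237. 171.] [585.  151.4] [514.5 148.9] 2.0
[315. 244. 316. 218.] [582.8 222.8] [556.6 222.3] 1.0
[299. 214. 299. 188.] [553.5 206.3] [528.7 204.7] 3.6
[319. 176. 318. 217.] [516.7 222.5] [555.3 223.9] 2.1
(array([112., 206.]), 559.0, 39.5, 100.7, 48.0, 58.3)
(array([280., 182.]), 514.5, 186.9, 82.2, 39.3, 1.7)
0.08 [278.15749407 212.62850851]
0.115 [278.15950695 214.39233661]
0.15 [278.16206208 216.24579171]
0.3 [278.17925554 225.15695687]
0.75 [278.28960571 259.04277639]
[278.86713287 213.55944056] [270 204  19  20 286]
[212.77192982 267.86744639] [199 246  23  37 513]
[344.33069307 267.48712871] [336 247  22  35 505]
[166.30434783 285.75362319] [157 282  23  10 138]
[201.95187166 318.45454545] [196 311  14  18 187]
[355.5078534  318.38743455] [348 311  14  18 191]
45.3667 [0.54230785 0.18688608 0.15411391] [-0.29044211 -0.41413237 -1.19913557] 0.06127656180119683
```

```bash
python3 -c "
from plant import ctrl
print(ctrl.close_job())"
```

```text
the job is handed in; nothing more can be done
None
```

The job is handed in: the blank is on the bed in the fence-and-stop corner, the clip is lowered onto it and the arm is clear. My last wrist-camera check put the blank within about 1 mm and 1° of home and the clip near 0.115 rad; the hand-in returned no verdict.

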